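# Fetch the parts basket from the deep cleaning tank with the hook rod

## Task

Take the hook rod from its stand and use it to free the small parts basket that hangs inside the narrow cleaning tank: feel for the stop above its cross bar, draw the bar out of the keeper, and lift the basket out. Set it down gently, upright, inside the drip tray, unhook it and hang the rod back in its stand as it was. Never touch the basket with the gripper, never force or drop it (it holds delicate watch parts), don't knock the hook rod hard against the tank, and leave the other things on the bench where they are.

Things in the scene. Friction and masses are not known exactly. Their poses are not given: they have to be found in the camera images.
- tank: Narrow open-topped tank, fixed; steel wall at its -x side, the other three walls glass. Origin: centre of its underside, z up. Outside 78 (x) x 88 (y) mm, 135 mm high, walls 4 mm, floor 8 mm thick; a foot plate sticks out 8 mm all round. Clear inside for |y| < 24 mm, but for a plate within 4 mm of the -x wall and the hanging basket.
- tank_hang (a point): Point in the tank (x = -10 mm, 73 mm above its underside), tank's axes: the middle of the basket's bar as it hangs. Two 6 mm wide pegs from the -x wall, at y = -28 and +28 mm, carry the bar, their tops 2 mm below this point. At each peg a fixed dark keeper, a C-shaped mouth open to +x that ends 7 mm to +x of this point: a lip before the bar and a rigid stop above it.
- tank_mouth (a point): Middle of the tank's rim, tank's axes. Keeper, continued: lip top and stop are 7.5 mm apart, and the 4 mm bar leaves only between them, to +x, with 3.5 mm of play. Their height varies and is not measured: the bar rises 7.5 to 22.5 mm off the pegs before it meets the stop. Raise it slowly until the stop is felt, back off about 2 mm, draw it 12 to 19 mm to +x, lift straight up.
- basket: Small round steel basket of watch parts, about 0.1 to 0.2 kg: a cup 38 mm in diameter and 25 mm high with two thin uprights (at y = -18 and +18 mm) that carry a straight cross bar. Origin: centre of its underside, z up. Cross bar along y, 4 mm in diameter, 68 mm long, its axis 55 mm above the underside, in the middle over the cup. More than 15 N of contact force on it is too much.
- basket_bar (a point): Middle of the basket's cross bar, on its axis. y along the bar, z up. In the tank its axes are nearly those of the tank.
- rod_grip (a point): Centre of the black handle of the hook rod (16 mm in x, 22 mm in y, 52 mm high); z up along the rod. The rod ends 130 mm below this point and weighs 0.12 kg. Straight below the handle a steel collar 26 (x) x 32 (y) x 6 mm (underside 32 mm below this point), then a flat shank 5 (x) x 14 (y) mm.
- rod_hook (a point): Middle of the floor of the J-hook's pocket at the rod's foot: 9.5 mm to -x of the rod's axis, 125 mm below the handle's centre; axes as rod_grip. The hook points to -x, 14 mm wide in y: floor 5 mm thick below this point, shank face 7 mm to +x, and at -x an upturned tip, 4 mm thick, from 7 to 11 mm, its top 9 mm above this point.
- rod_collar (a point): Middle of the underside of the rod's collar, same axes as rod_grip: the face that rests on the stand.
- rod: The hook rod as a whole. Origin: on its axis at the lower end, 130 mm below the handle's centre; axes as rod_grip.
- stand: Rod stand, fixed: blue base 80 x 80 mm with a back plate at its -x side and two steel arms along x, their tops 115 mm above the table, with a 20 mm wide slot between them. The slot runs along x from -32 mm to an open end at +30 mm and lets the hook pass straight up and down with the hook pointing to -x. Origin: centre of the underside, x along the slot. The rod hangs in it by its collar, in the middle, with its axes as the stand's.
- stand_seat (a point): Middle of the slot at the top of the arms (115 mm up), where the middle of the collar's underside rests.
- tray: Square steel drip tray, fixed, 120 x 120 mm, 12 mm high, walls 4 mm. Origin: centre of its underside; the inner floor is 4 mm above it.
- loupe: Black eye loupe, 32 mm across, 24 mm high. Bystander; origin under its centre.
- holder: Flat aluminium ring, 44 mm across, 12 mm high. Bystander; origin under its centre.
- jar: Amber jar with a black lid, 48 mm across, 70 mm high. Bystander; origin under its centre.
- driver: Screwdriver lying on the bench, 120 mm. Bystander.
- watchcase: Steel watch case, 42 mm across, 10 mm high. Bystander; origin under its centre.
- brush: Brush lying on the bench, 140 mm. Bystander.
- weight: Brass cylinder, 40 mm across, 30 mm high. Bystander; origin under its centre.
Things that resemble listed ones, but are neither listed nor needed, are in the scene too. Leave any pink look-alike of the tank alone.

How it is judged:
By the outcome, as a careful person would: the job done as asked, in the order asked, and still so for the second after the job is handed in, with the robot touching nothing.
It also fails if it takes over 72 s, if anything falls off the work surface, if the arm or the gripper's body presses on something with over 40 N, if the wrist force passes 120 N, or if a joint passes its speed limit or range.

## Robot

A 6-joint arm with a two-finger parallel gripper is mounted at the origin on the work surface. World frame = base frame: x ahead of the robot, y to its left, z up, the work surface at z = 0. Lengths are in m, angles in rad, forces in N, time in s.
With the tool pointing down it reaches from about 0.325 to 1 m from the base axis. Payload 5.1 kg.
Tool frame: the origin (TCP) lies on the centre line of the jaws, within the pads' length; the fingertips stand 25 mm ahead of it and the grasp point (between the pads) lies 6 mm ahead of it (robot.nose_length is the y of the fingertips in the tool frame, in m); y points along the fingers, x is the direction in which the jaws open and shut, and the axes are right-handed (so a half turn about y gives the same grasp; the last joint's range is limited). The gripper opens to 85 mm and grips with 20 to 120 N. Pads are 22 mm wide; open, the fingers measure 114 mm over their backs; the gripper's body (76 mm by 85 mm) begins 54 mm behind the grasp point. The pads swing forward as they close: fully open they stand 13 mm farther back than shut.
Start: joints at [1.073, 0.124, 1.65, -0, 1.367, -0.083], TCP at [0.262, 0.595, 0.256] pointing down, gripper open.
Joint ranges: [-2.61, 2.61], [-1.02, 2.33], [0.03, 2.71], [-1.35, 4.49], [0.32, 2.68], [-2.91, 2.91]. Speed limits (rad/s): [2.57, 2.57, 3.14, 3.14, 3.14, 3.14].

## Interface

Orientations are given as a unit quaternion [w, x, y, z].
In Python, from plant import robot gives the robot as it stands.
- The arm moves only by the tool carry_out, never from a script. Its argument "motion" is a list of rows, each a list of 5 numbers: the opening, from -1 (shut) to 1 (fully open), so that 0 is half open, then the shift along the world's x, y, z in m, then the turn about the world's z in degrees. In form: [[hand, tx, ty, tz, roll], ...]. A call has exactly 8 rows; each row is the pose to reach, as a shift and turn from the pose commanded when the call began; what a row does not reach only later rows make up. A row lasts 1/10 s, in which the tool goes at most 50 mm and 8.59 degrees, less where a joint would pass 70% of its speed; a pose out of reach is approached as far as the arm can. A call with a gripper value outside its range is refused whole. The fingers move at their own pace and stop on an object; "newtons" is the grip in N (left out, the last holds). Time passes only in rows, so rows that repeat a pose let the fingers close, or fill a call up. It gives the time, the measured TCP pose, the force and the opening at its end, in the units of the state.
- robot.read_state(): the state, without advancing time (a new reading comes with each control period).
- robot.capture(name): name is "scene" or "side" or "wrist"; returns a dict with "img" (420x560x3 uint8, blue, green, red), "depth" (420x560 float32, m along the optical axis (not along the pixel's ray), 0 where there is no reading), "vertical_fov" (degrees; the focal length in pixels is half the picture's height over the tangent of half this angle, whatever the lens; pixels are square), "cx", "cy" (the principal point, pixels), "R" (3x3) and "t" (3): a world point X has camera coordinates R X + t; the wrist camera has in their place "hand_eye" (4x4, takes a point from camera to tool coordinates, whose origin is the TCP and whose axes are the tool frame's). Camera axes: x right, y down, z forward; pixel columns grow to the right and rows downward; lengths in m; the calibration is good to about 2 mm. The wrist camera is an equidistant fisheye: a pixel r from the principal point sees the ray r / f radians off the axis. A picture is of the moment at which its call begins: read the wrist's pose just before it.
- robot.sign_off(): hands the job in, once; it reports no verdict.
The state is a dict: "clock": time; "q": joint angles; "dq": joint speeds; "tau": joint torques, N m; "ee_pos": TCP position; "eef_rot": TCP orientation; "contact_force": force on the tool from outside, world axes, zero at the start; "ft_torque": the same for the moment, N m; "opening": finger opening in m.
Only numpy, scipy, OpenCV 4.12 (cv2) and the standard library are available. Lean on these libraries where they do the work, as an engineer would, in place of code of your own. Each camera call takes 0.05 s, during which the arm holds its last target.

## Working session

There is one attempt and no reset: what is moved stays moved. The work goes in short steps, Python scripts to look and compute and a tool call to move; the robot and the scene stay as the last step left them, time stands still between calls to the robot, and variables do not carry over. Pictures are saved under pics/ and viewed, and the job is handed in when it is done.

Besides the shell and the picture viewer there is one more tool, called after "Call:" as name(argument=value, ...), one argument or row to a line, values as JSON. carry_out: Moves the arm, as the interface text tells. Its arguments: {"type":"object","properties":{"motion":{"type":"array","items":{"type":"array","items":{"type":"number"}}},"newtons":{"type":"number"}},"required":["motion"]}

```bash
ls; mkdir -p pics
python3 - <<'E'
from plant import robot
import cv2
s=robot.read_state()
print({k:(v if not hasattr(v,'round') else v) for k,v in s.items()})
for n in ["scene","side","wrist"]:
    c=robot.capture(n)
    cv2.imwrite(f"pics/{n}0.png",c["img"])
    print(n,{k:v for k,v in c.items() if k not in("img","depth")})
E
```

```text
pics
{'clock': 0.0, 'q': array([ 1.07339908e+00,  1.24515940e-01,  1.65168502e+00, -2.32012301e-05,
        1.36748138e+00, -8.26391265e-02]), 'dq': array([ 0.00023113,  0.00035168,  0.00040624,  0.00137866, -0.00098116,
       -0.00015757]), 'tau': array([-1.31465851e-03, -4.23593616e+01, -3.65458274e+01, -7.24065876e-05,
        7.04987600e-03, -4.33765749e-06]), 'ee_pos': array([0.26171703, 0.59437174, 0.25503943]), 'eef_rot': array([-0.59187536,  0.59259191,  0.38569404, -0.38698641]), 'contact_force': array([-0.19242958, -0.33552872, -0.52378354]), 'ft_torque': array([-0.02311461,  0.0249564 , -0.0166016 ]), 'opening': 0.08520072202805257}
scene {'vertical_fov': 55.40525155918041, 'cx': 283.7248854953679, 'cy': 209.63447205524304, 'R': array([[-0.62342424,  0.78183808,  0.00845124],
       [ 0.64379338,  0.51942358, -0.56189788],
       [-0.44370293, -0.3448599 , -0.82716344]]), 't': array([ 0.27691848, -0.3367917 ,  1.39969563])}
side {'vertical_fov': 47.91838942273768, 'cx': 271.94210313199864, 'cy': 213.0924333339694, 'R': array([[ 0.93723277, -0.34868534,  0.00364209],
       [-0.26664647, -0.72337262, -0.63689223],
       [ 0.22470957,  0.59594512, -0.77094424]]), 't': array([-0.50273168,  0.28236222,  1.10287624])}
wrist {'vertical_fov': 65.70646984690485, 'cx': 276.3643905572229, 'cy': 213.78782580831074, 'hand_eye': array([[ 9.99999374e-01, -9.18408378e-04, -6.39740211e-04,
        -7.51441147e-04],
       [ 3.06585587e-04, -3.24950040e-01,  9.45731134e-01,
        -1.16940461e-01],
       [-1.07645100e-03, -9.45730737e-01, -3.24949555e-01,
         8.38469521e-02],
       [ 0.00000000e+00,  0.00000000e+00,  0.00000000e+00,
         1.00000000e+00]])}
```

View pics/scene0.png

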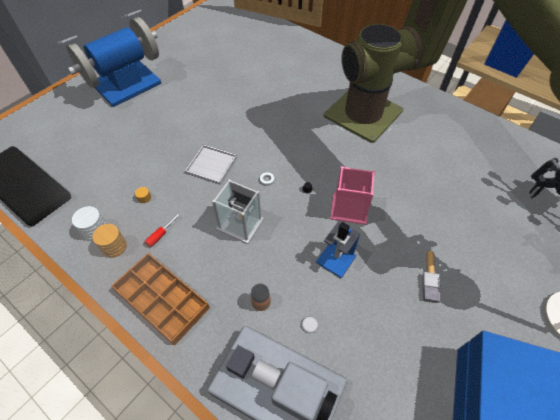

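View pics/side0.png

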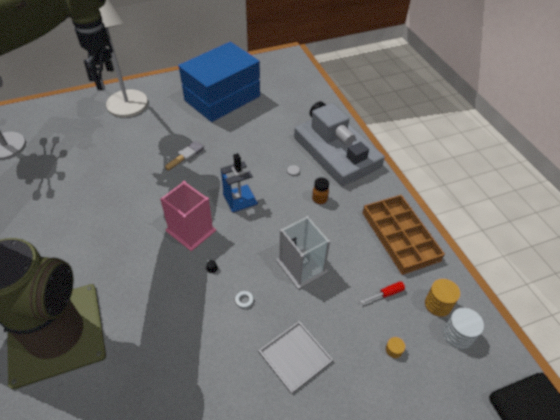

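View pics/wrist0.png

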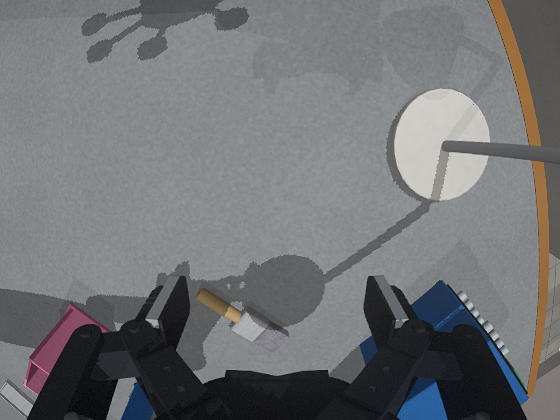

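The scene view shows the tank at (238,210), the stand at (340,250), the tray at (211,163) and the pink look-alike at (355,195). In the side view the tank is at (303,252), the stand at (238,185) and the tray at (296,357). Next I'll zoom in and measure.

```bash
cat > h.py <<'E'
import numpy as np, cv2
from plant import robot
from scipy.spatial.transform import Rotation as Ro
def f(c): return c["img"].shape[0]/2/np.tan(np.radians(c["vertical_fov"])/2)
def cam(name):
    s=robot.read_state(); c=robot.capture(name); 
    if name=="wrist":
        q=s["eef_rot"]; R=Ro.from_quat([q[1],q[2],q[3],q[0]]).as_matrix()
        H=c["hand_eye"]; Rw=R@H[:3,:3]; tw=R@H[:3,3]+s["ee_pos"]
    else: Rw=c["R"].T; tw=-Rw@c["t"]
    c["Rw"]=Rw; c["tw"]=tw; c["name"]=name; return c
def dirs(c,uv):
    uv=np.atleast_2d(np.asarray(uv,float)); d=(uv-[c["cx"],c["cy"]])/f(c)
    if c["name"]=="wrist":
        r=np.linalg.norm(d,axis=1,keepdims=True)+1e-12
        v=np.hstack([d/r*np.sin(r),np.cos(r)])
    else: v=np.hstack([d,np.ones((len(d),1))])
    return v@c["Rw"].T
def onplane(c,uv,z):
    v=dirs(c,uv); return c["tw"]+v*((z-c["tw"][2])/v[:,2])[:,None]
def proj(c,X):
    p=(np.atleast_2d(X)-c["tw"])@c["Rw"]
    if c["name"]=="wrist":
        r=np.linalg.norm(p[:,:2],axis=1); th=np.arctan2(r,p[:,2]); return p[:,:2]/r[:,None]*th[:,None]*f(c)+[c["cx"],c["cy"]]
    return p[:,:2]/p[:,2:]*f(c)+[c["cx"],c["cy"]]
def cloud(c):
    h,w=c["depth"].shape; u,v=np.meshgrid(np.arange(w),np.arange(h))
    D=dirs(c,np.c_[u.ravel(),v.ravel()]); z=D@c["Rw"][:,2]
    return (c["tw"]+D*(c["depth"].ravel()/z)[:,None]).reshape(h,w,3)
def crop(c,x0,y0,x1,y1,name,k):
    cv2.imwrite("pics/"+name,cv2.resize(c["img"][y0:y1,x0:x1],None,fx=k,fy=k,interpolation=cv2.INTER_CUBIC))
def tri(cs,uvs):
    A=np.zeros((3,3));b=np.zeros(3)
    for c,uv in zip(cs,uvs):
        d=dirs(c,uv)[0]; d/=np.linalg.norm(d); P=np.eye(3)-np.outer(d,d); A+=P;b+=P@c["tw"]
    return np.linalg.solve(A,b)
E
python3 - <<'E'
from h import *
a=cam("scene");b=cam("side")
crop(a,160,130,400,300,"sc1.png",3.3)
crop(b,150,140,350,400,"sd1.png",2.3)
for c in(a,b):
    P=cloud(c); ok=c["depth"]>0
    m=ok&(abs(P[...,2])<.01)
    print(c["name"],"table z med",np.median(P[...,2][m]))
# tray floor centroid, stand blue
for c in (a,b):
    hsv=cv2.cvtColor(c["img"],cv2.COLOR_BGR2HSV);P=cloud(c)
    m=(hsv[...,0]>100)&(hsv[...,0]<125)&(hsv[...,1]>130)&(P[...,2]<.2)&(P[...,2]>-.05)&(c["depth"]>0)
    n,l,st,ce=cv2.connectedComponentsWithStats(m.astype(np.uint8))
    for i in range(1,n):
        if st[i,4]>60: print(c["name"],st[i],ce[i],np.percentile(P[l==i],[5,50,95],axis=0).round(3).tolist())
E
```

```text
scene table z med 0.001378122537091131
side table z med -0.00013846280717877413
scene [500  21  27  25 239] [510.15899582  33.09623431] [[-0.866, 0.176, -0.048], [-0.86, 0.209, -0.03], [-0.852, 0.268, 0.004]]
scene [  84   27   77   79 3412] [120.04630715  66.1031653 ] [[0.349, -0.789, 0.017], [0.439, -0.72, 0.109], [0.505, -0.686, 0.19]]
scene [317 240  41  37 696] [336.16091954 259.5862069 ] [[0.498, 0.215, 0.008], [0.54, 0.257, 0.011], [0.57, 0.284, 0.03]]
scene [ 453  331  107   89 8119] [506.20199532 380.36297574] [[0.527, 0.619, 0.046], [0.604, 0.68, 0.146], [0.686, 0.759, 0.148]]
side [ 179   42   81   79 4336] [220.162131    80.18058118] [[0.504, 0.615, 0.022], [0.604, 0.67, 0.127], [0.721, 0.777, 0.148]]
side [222 174  35  38 549] [237.96357013 196.41165756] [[0.489, 0.212, 0.007], [0.522, 0.234, 0.011], [0.563, 0.28, 0.103]]
```

View pics/sc1.png

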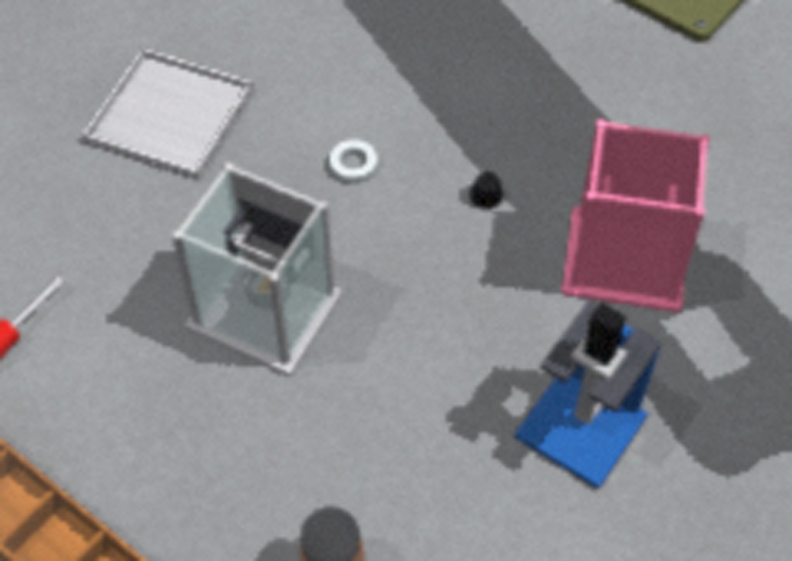

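View pics/sd1.png

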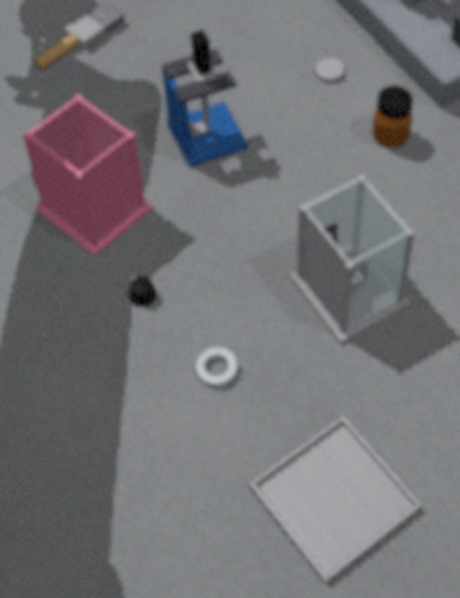

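Run:
```python
from h import *
a=cam("scene");b=cam("side")
S=lambda L:np.array(L)/3.3+[160,130]
D=lambda L:np.array(L)/2.3+[150,140]
def rep(n,P):
    P=P[:,:2]; print(n,P.round(4).tolist(),"c",P.mean(0).round(4),"edges",[round(float(np.linalg.norm(P[i]-P[i-1])),4) for i in range(len(P))],
     "ang",[round(float(np.degrees(np.arctan2(*(P[i]-P[i-1])[::-1]))),1) for i in range(len(P))])
rep("tank sc",onplane(a,S([[230,168],[327,207],[276,274],[178,235]]),.135))
rep("tank sd",onplane(b,D([[301,208],[350,264],[411,234],[362,181]]),.135))
rep("tray sc",onplane(a,S([[147,51],[251,84],[195,173],[82,137]]),.012))
rep("tray sd",onplane(b,D([[343,419],[421,506],[329,579],[251,487]]),.012))
# stand base
rep("stand sc base front",onplane(a,S([[517,436],[599,487],[647,417]]),.01))
for nm,c in(("sc",a),("sd",b)):
    P=cloud(c); g=c["img"].astype(int)
    # points near the stand with arm tops height
    z=P[...,2]; near=(abs(P[...,0]-.525)<.08)&(abs(P[...,1]-.245)<.08)
    for lo,hi in((.108,.119),(.119,.127),(.15,.185)):
        m=near&(z>lo)&(z<hi); 
        if m.sum()>2: print(nm,lo,m.sum(),np.percentile(P[m],[3,50,97],axis=0).round(4).tolist())
```

```text
tank sc [[0.5825, -0.0734], [0.5633, 0.0121], [0.6355, 0.0231], [0.6559, -0.0598]] c [ 0.6093 -0.0245] edges [0.0746, 0.0876, 0.073, 0.0853] ang [-169.4, 102.7, 8.7, -76.2]
tank sd [[0.5613, 0.0073], [0.5819, -0.0753], [0.6546, -0.0627], [0.635, 0.0185]] c [ 0.6082 -0.0281] edges [0.0745, 0.0851, 0.0738, 0.0835] ang [-171.3, -76.0, 9.8, 103.6]
tray sc [[0.4633, -0.312], [0.4312, -0.2039], [0.5436, -0.1705], [0.5788, -0.2818]] c [ 0.5042 -0.242 ] edges [0.1194, 0.1127, 0.1173, 0.1167] ang [-165.3, 106.6, 16.6, -72.4]
tray sd [[0.5399, -0.1739], [0.5756, -0.285], [0.4658, -0.3188], [0.4276, -0.2097]] c [ 0.5022 -0.2468] edges [0.1179, 0.1167, 0.1149, 0.1157] ang [17.7, -72.2, -162.9, 109.3]
stand sc base front [[0.5744, 0.2156], [0.5701, 0.2921], [0.4942, 0.288]] c [0.5462 0.2652] edges [0.108, 0.0765, 0.0759] ang [-42.1, 93.3, -176.9]
sc 0.108 378 [[0.4936, 0.2164, 0.1114], [0.5328, 0.2612, 0.1161], [0.5624, 0.2793, 0.1186]]
sc 0.119 82 [[0.5118, 0.2261, 0.1191], [0.5399, 0.2541, 0.1219], [0.5574, 0.2674, 0.1264]]
sc 0.15 110 [[0.5249, 0.2387, 0.1511], [0.5376, 0.2494, 0.1715], [0.5412, 0.2588, 0.1758]]
sd 0.108 317 [[0.4895, 0.2167, 0.1088], [0.5152, 0.2351, 0.1144], [0.5571, 0.2794, 0.1182]]
sd 0.119 52 [[0.5152, 0.229, 0.1192], [0.5225, 0.2404, 0.1212], [0.543, 0.264, 0.1255]]
sd 0.15 79 [[0.5204, 0.2369, 0.1529], [0.5274, 0.2429, 0.1691], [0.5357, 0.258, 0.1746]]
```

Run:
```python
from h import *
a=cam("scene");b=cam("side")
S=lambda L:np.array(L)/3.3+[160,130]
D=lambda L:np.array(L)/2.3+[150,140]
s=robot.read_state();q=s["eef_rot"];R=Ro.from_quat([q[1],q[2],q[3],q[0]]).as_matrix()
print(R.round(3)); print("jaw yaw",np.degrees(np.arctan2(R[1,0],R[0,0])))
print("pink sc",onplane(a,S([[601,124],[708,137],[698,212],[588,198]]),.135).round(3).tolist())
print("pink sd",onplane(b,D([[79,97],[133,133],[80,173],[28,136]]),.135).round(3).tolist())
# handle top: dark blob points
print("handle top",onplane(a,S([[605,312]]),.173),onplane(b,D([[200,36]]),.173))
for n,c,bx in(("sc",a,(310,205,370,275)),("sd",b,(215,145,275,210))):
    crop(c,*bx,f"st_{n}.png",9)
for n,c,bx in(("sc",a,(205,175,270,245)),("sd",b,(270,210,340,285))):
    crop(c,*bx,f"tk_{n}.png",8)
```

```text
[[ 0.403 -0.    -0.915]
 [ 0.915 -0.     0.403]
 [-0.    -1.     0.   ]]
jaw yaw 66.23407565180058
pink sc [[0.358, 0.132, 0.135], [0.314, 0.208, 0.135], [0.384, 0.241, 0.135], [0.427, 0.166, 0.135]]
pink sd [[0.383, 0.242, 0.135], [0.425, 0.168, 0.135], [0.357, 0.133, 0.135], [0.316, 0.204, 0.135]]
handle top [[0.53037506 0.24540321 0.173     ]] [[0.53105491 0.25028795 0.173     ]]
```

View pics/st_sc.png

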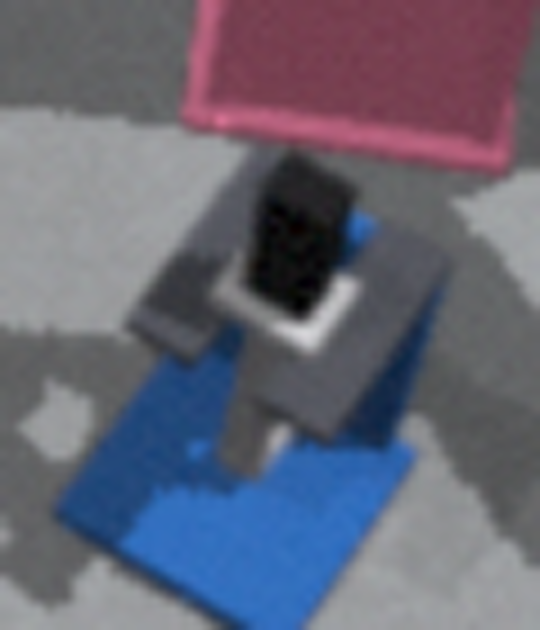

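View pics/st_sd.png

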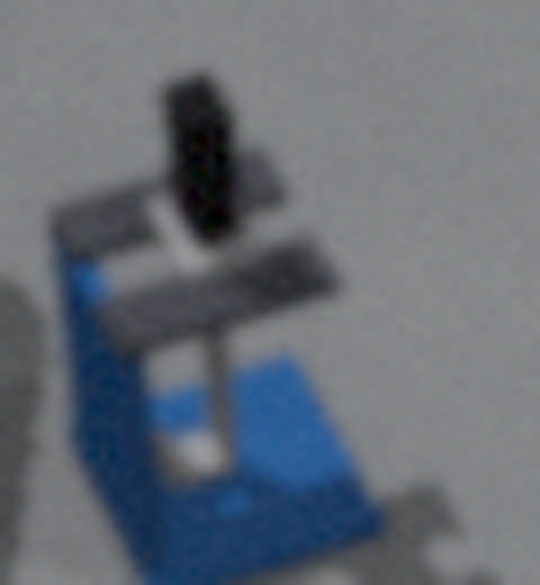

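View pics/tk_sc.png

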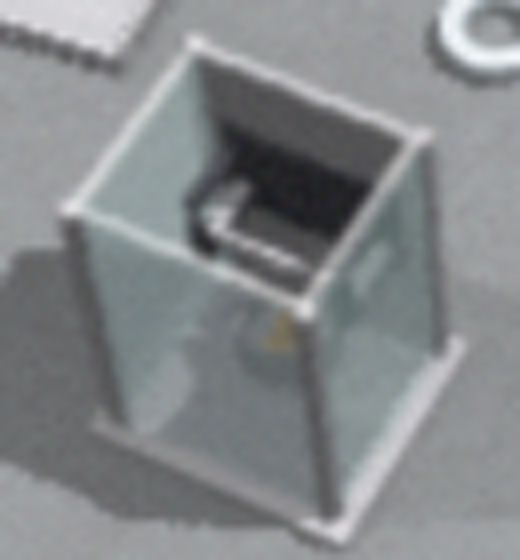

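View pics/tk_sd.png

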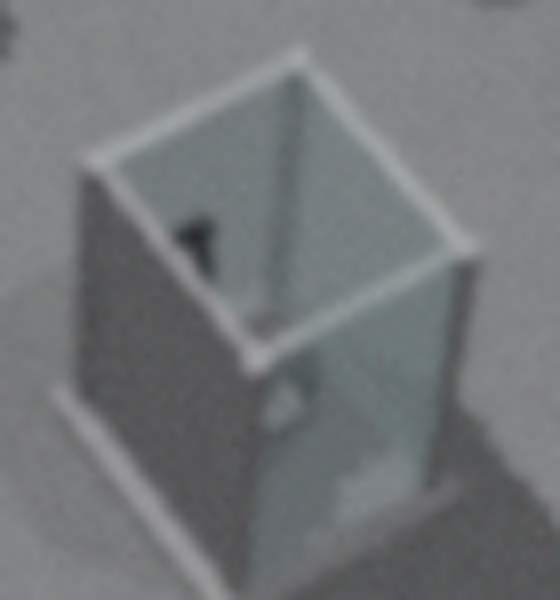

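The rod hangs in the middle of the stand with its hook toward -x. The tank's steel wall is on the robot's side, and the bar and keepers can be seen inside it. Heights and sizes agree with what was given. I'll go over the stand now.

Call:
carry_out(
  motion=[
    [1, 0.04, -0.05, 0, -8],
    [1, 0.07, -0.09, 0.01, -16],
    [1, 0.11, -0.13, 0.02, -24],
    [1, 0.14, -0.17, 0.03, -32],
    [1, 0.17, -0.21, 0.03, -40],
    [1, 0.2, -0.25, 0.03, -48],
    [1, 0.23, -0.295, 0.03, -56],
    [1, 0.262, -0.335, 0.03, -63],
  ],
  newtons=60,
)

```text
clock: 1.25
ee_pos: [0.5079, 0.2803, 0.2868]
eef_rot: [0.707, -0.707, -0.018, 0.018]
contact_force: [0.5, 0.2, 0.9]
opening: 0.0857
```

Run:
```python
from h import *
s=robot.read_state();print(s["clock"],s["ee_pos"],s["contact_force"],s["q"].round(2))
c=cam("wrist");cv2.imwrite("pics/w1.png",c["img"]);np.save("w1.npy",[c["Rw"].tolist(),],allow_pickle=True)
q=s["eef_rot"];R=Ro.from_quat([q[1],q[2],q[3],q[0]]).as_matrix();print(np.degrees(np.arctan2(R[1,0],R[0,0])))
```

```text
1.25 [0.50788837 0.28030025 0.28679078] [0.45037672 0.24979725 0.94400694] [ 0.41 -0.05  1.78  0.    1.41  0.36]
2.9324749026348544
```

View pics/w1.png

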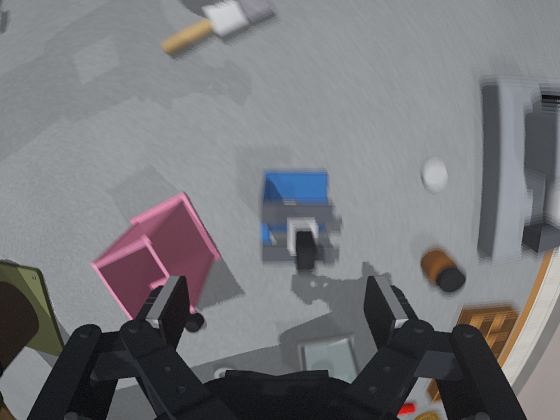

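The wrist picture shows the rod's handle top at about (303,235), its white collar and the stand. I'll take a settled measurement.

Run:
```python
from h import *
for i in range(6):
    robot.capture("side")
s=robot.read_state();print(s["clock"],s["ee_pos"])
c=cam("wrist");crop(c,230,140,370,290,"w2.png",4)
import pickle;pickle.dump(c,open("w2.pkl","wb"))
a=cam("scene");b=cam("side");pickle.dump((a,b),open("ab.pkl","wb"))
# arm edges for stand yaw: side crop coordinates /9 + (215,145)
f9=lambda L:np.array(L)/9+[215,145]
p=onplane(b,f9([[103,305],[310,235],[55,210],[270,150],[125,350],[345,290],[285,180]]),.115);print(p.round(4).tolist())
g=lambda i,j:np.degrees(np.arctan2(*(p[j]-p[i])[1::-1]))
print(g(0,1),g(2,3),g(4,5))
S=lambda L:np.array(L)/9+[310,205]
p=onplane(a,S([[125,325],[240,170],[190,360],[250,270],[330,440],[455,260]]),.115);print(p.round(4).tolist(),g(0,1),g(4,5), g(0,4))
```

```text
1.6 [0.50631652 0.28312208 0.2862392 ]
[[0.4931, 0.2338, 0.115], [0.5601, 0.2402, 0.115], [0.491, 0.277, 0.115], [0.5603, 0.2791, 0.115], [0.4938, 0.2141, 0.115], [0.5626, 0.2148, 0.115], [0.5605, 0.2651, 0.115]]
5.418839088967926 1.760133209323764 0.6299956844394776
[[0.565, 0.2207, 0.115], [0.5042, 0.2169, 0.115], [0.5628, 0.2406, 0.115], [0.5293, 0.2374, 0.115], [0.5594, 0.2836, 0.115], [0.4912, 0.2796, 0.115]] -176.47363595015815 -176.611930211754 95.0427823022732
```

View pics/w2.png

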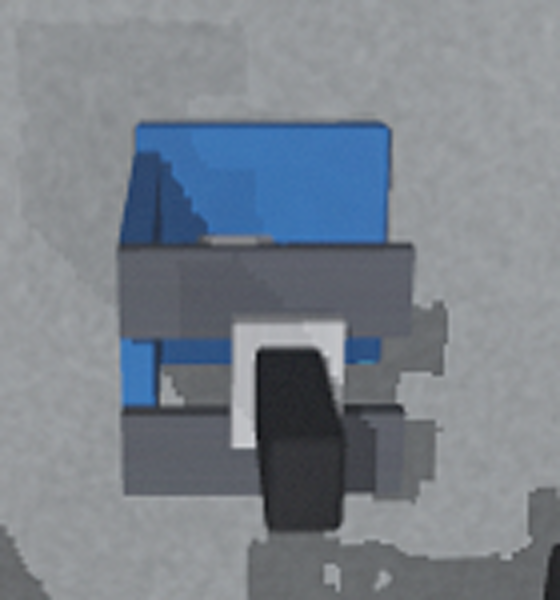

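Run:
```python
from h import *
import pickle
c=pickle.load(open("w2.pkl","rb"));a,b=pickle.load(open("ab.pkl","rb"))
W=lambda L:np.array(L)/4+[230,140]
g=lambda p,q:np.degrees(np.arctan2(*(q-p)[1::-1]))
p=onplane(c,W([[266,440],[343,437],[340,528],[270,530]]),.173);print("handle",p.round(4).tolist(),p.mean(0),np.linalg.norm(p[0]-p[1]),np.linalg.norm(p[1]-p[2]),g(p[0],p[1]))
p=onplane(c,W([[120,245],[412,243],[405,495],[125,495],[120,340],[412,335],[122,408],[403,406]]),.115);print("arms",p.round(4).tolist(),[g(p[0],p[1]),g(p[3],p[2]),g(p[4],p[5])],p[:4].mean(0))
p=onplane(c,W([[233,322],[346,320],[232,448],[345,448]]),.121);print("collar",p.round(4).tolist(),p.mean(0))
# tri handle top centre
print(tri([a,b,c],[np.array([318,165])/9+[310,205],np.array([190,85])/9+[215,145],W([[305,483]])[0]]))
```

```text
handle [[0.5231, 0.2581, 0.173], [0.5382, 0.2595, 0.173], [0.5397, 0.2391, 0.173], [0.5255, 0.238, 0.173]] [0.5316237  0.24866665 0.173     ] 0.01516317979990496 0.020496021017841978 5.3702132987755204
arms [[0.4908, 0.2786, 0.115], [0.5587, 0.2831, 0.115], [0.5649, 0.2172, 0.115], [0.4946, 0.2136, 0.115], [0.4918, 0.255, 0.115], [0.5614, 0.2602, 0.115], [0.493, 0.2374, 0.115], [0.5614, 0.2417, 0.115]] [np.float64(3.825177757469266), np.float64(2.92977715383085), np.float64(4.290195826475454)] [0.52728069 0.24812083 0.115     ]
collar [[0.5179, 0.2633, 0.121], [0.5441, 0.2653, 0.121], [0.52, 0.2311, 0.121], [0.5473, 0.2325, 0.121]] [0.53230306 0.24805516 0.121     ]
[0.52949408 0.25011113 0.17861083]
```

Call:
carry_out(
  motion=[
    [1, 0.013, -0.017, 0, 1],
    [1, 0.026, -0.034, 0, 1],
    [1, 0.026, -0.034, -0.02, 1],
    [1, 0.026, -0.034, -0.05, 1],
    [1, 0.026, -0.034, -0.08, 1],
    [1, 0.026, -0.034, -0.1, 1],
    [1, 0.026, -0.034, -0.1, 1],
    [1, 0.026, -0.034, -0.1, 1],
  ],
)

```text
clock: 2.55
ee_pos: [0.5328, 0.2487, 0.1865]
eef_rot: [-0.707, 0.707, 0.026, -0.027]
contact_force: [1.4, -0.6, 0.7]
opening: 0.0853
```

Call:
carry_out(
  motion=[
    [1, 0, 0, -0.015, 0],
    [1, 0, 0, -0.03, 0],
    [1, 0, 0, -0.03, 0],
    [-0.3, 0, 0, -0.03, 0],
    [-0.6, 0, 0, -0.03, 0],
    [-1, 0, 0, -0.03, 0],
    [-1, 0, 0, -0.03, 0],
    [-1, 0, 0, -0.03, 0],
  ],
  newtons=60,
)

```text
clock: 3.35
ee_pos: [0.5333, 0.2482, 0.1568]
eef_rot: [0.707, -0.707, -0.026, 0.026]
contact_force: [0.6, -0.4, -0.9]
opening: 0.0156
```

Run:
```python
from h import *
s=robot.read_state();print(s["clock"],s["ee_pos"],s["contact_force"],s["opening"])
c=cam("wrist");crop(c,180,140,380,290,"w3.png",4)
```

```text
3.35 [0.53325366 0.24816422 0.15683942] [ 0.63491047 -0.37816707 -0.87680961] 0.015606348641094208
```

View pics/w3.png

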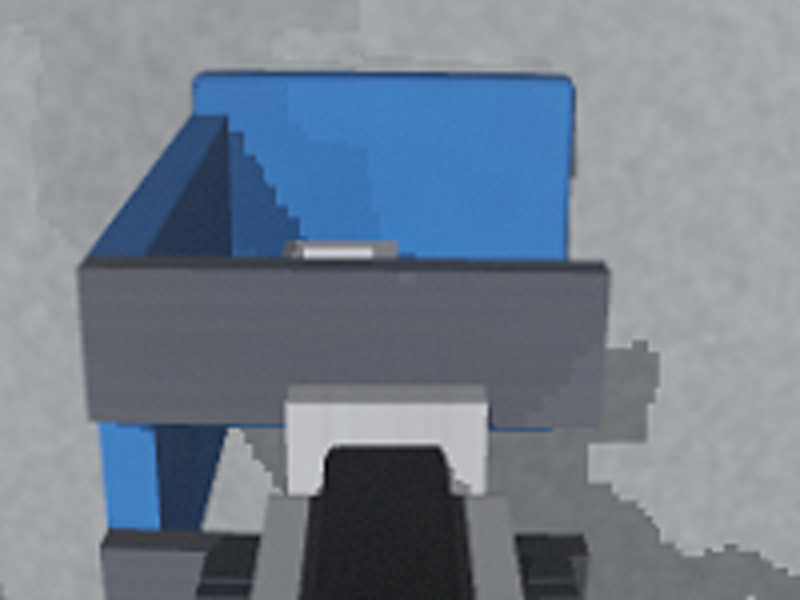

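The rod is gripped: the opening is 15.6 mm on the 16 mm handle. Now I'll lift it straight up out of the slot.

Call:
carry_out(
  motion=[
    [-1, 0, 0, 0.01, 0],
    [-1, 0, 0, 0.03, 0],
    [-1, 0, 0, 0.055, 0],
    [-1, 0, 0, 0.08, 0],
    [-1, 0, 0, 0.105, 0],
    [-1, 0, 0, 0.13, 0],
    [-1, 0, 0, 0.15, 0],
    [-1, 0, 0, 0.155, 0],
  ],
)

```text
clock: 4.2
ee_pos: [0.534, 0.2484, 0.3151]
eef_rot: [0.707, -0.706, -0.028, 0.024]
contact_force: [0.2, 0.3, -0.6]
opening: 0.0155
```

Call:
carry_out(
  motion=[
    [-1, 0, -0.03, 0, 1],
    [-1, 0.01, -0.07, 0, 2],
    [-1, 0.02, -0.11, 0, 3],
    [-1, 0.03, -0.15, 0, 4],
    [-1, 0.05, -0.185, 0, 5],
    [-1, 0.06, -0.215, 0, 6],
    [-1, 0.07, -0.23, 0, 7],
    [-1, 0.07, -0.23, 0, 8],
  ],
)

```text
clock: 5.0
ee_pos: [0.6033, 0.016, 0.3098]
eef_rot: [-0.703, 0.703, 0.074, -0.075]
contact_force: [0.0, 0.8, -1.6]
opening: 0.0154
```

Run:
```python
from h import *
import pickle
for i in range(3): robot.capture("side")
s=robot.read_state();print(s["clock"],s["ee_pos"],s["contact_force"],s["opening"])
c=cam("wrist");cv2.imwrite("pics/w4.png",c["img"]);pickle.dump(c,open("w4.pkl","wb"))
c=cam("side");cv2.imwrite("pics/sd4.png",c["img"])
```

```text
5.15 [0.60252331 0.01863379 0.31051547] [-0.27853528  0.29768644 -0.81504972] 0.015335438716686177
```

View pics/w4.png

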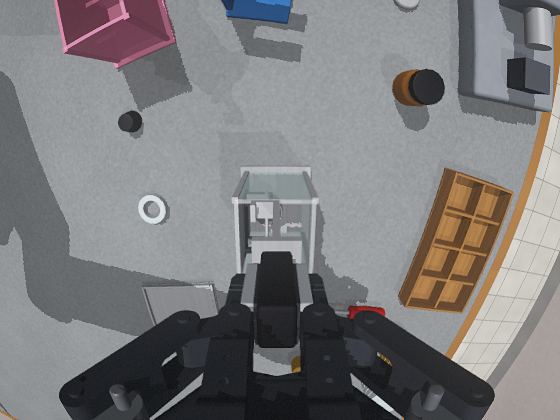

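View pics/sd4.png

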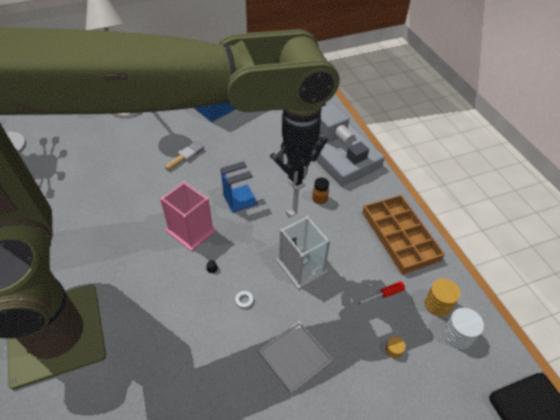

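The wrist view shows the tank rim's +y edge from (233,201) to (318,201), with the hook in front of it. I'll zoom in to measure.

Run:
```python
from h import *
import pickle
c=pickle.load(open("w4.pkl","rb"));crop(c,215,150,345,270,"w4z.png",6)
```

```text
(no output)
```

View pics/w4z.png

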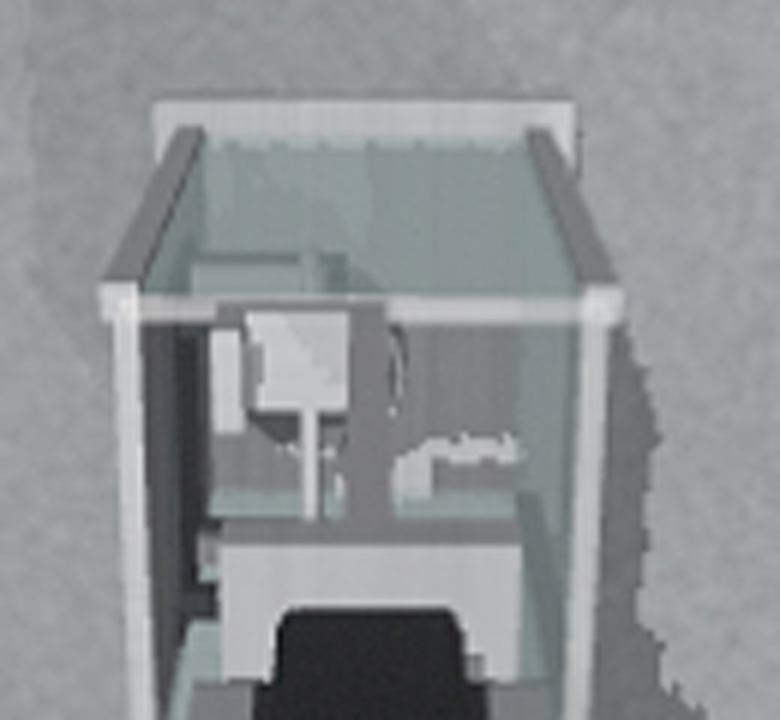

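Run:
```python
from h import *
import pickle
c=pickle.load(open("w4.pkl","rb"))
W=lambda L:np.array(L)/6+[215,150]
g=lambda p,q:np.degrees(np.arctan2(*(q-p)[1::-1]))
p=onplane(c,W([[103,286],[620,285]]),.135);print("rim+y",p,np.linalg.norm(p[0]-p[1]),g(*p))
q=onplane(c,W([[114,330],[138,700],[608,330],[580,700]]),.135);print("rim side outer",q,g(q[1],q[0]),g(q[3],q[2]))
b=onplane(c,W([[310,412],[311,515]]),.073);print("bar",b,g(b[1],b[0]))
s=robot.read_state();r=s["ee_pos"];print(r)
th=np.radians(g(*p));ux=np.array([np.cos(th),np.sin(th),0]);uy=np.array([-ux[1],ux[0],0])
ctr=p.mean(0)-.044*uy;print("centre",ctr);print("bar pt tank x",(b-ctr)@ux,(b-ctr)@uy)
print("hook px proj check: shank", proj(c,[r+np.array([0,0,-.1348-.005])]), (proj(c,[r-[0,0,.13]])-[215,150])*6)
```

```text
rim+y [[0.56122618 0.00848831 0.135     ]
 [0.64047001 0.0258032  0.135     ]] 0.08111344317757882 12.325491947523643
rim side outer [[ 0.56418376  0.00171481  0.135     ]
 [ 0.57902809 -0.06257121  0.135     ]
 [ 0.64044197  0.01822532  0.135     ]
 [ 0.65256708 -0.04655683  0.135     ]] 103.00231302801977 100.60124721441603
bar [[ 0.59992229 -0.02746704  0.073     ]
 [ 0.60444686 -0.04857146  0.073     ]] 102.10044795102361
[0.60256351 0.01907643 0.31097316]
centre [ 0.61024056 -0.02584007  0.135     ]
bar pt tank x [-0.01042774 -0.01051252] [ 0.00061313 -0.02097069]
hook px proj check: shank [[277.47219936 207.82027368]] [[374.89137855 369.52532044]]
```

Both the rim and the bar put the tank at about (0.610, -0.026), yaw 12°. The bar is at x = -10.4 mm in tank axes (expected -10).

Call:
carry_out(
  motion=[
    [-1, 0.012, -0.02, 0, 0],
    [-1, 0.025, -0.0415, 0, 0],
    [-1, 0.025, -0.0415, 0, 0],
    [-1, 0.025, -0.0415, 0, 0],
    [-1, 0.025, -0.0415, -0.005, 0],
    [-1, 0.025, -0.0415, -0.01, 0],
    [-1, 0.025, -0.0415, -0.01, 0],
    [-1, 0.025, -0.0415, -0.01, 0],
  ],
)

```text
clock: 6.05
ee_pos: [0.6277, -0.023, 0.3008]
eef_rot: [0.703, -0.703, -0.075, 0.076]
contact_force: [-0.5, 0.1, -0.9]
opening: 0.0154
```

```bash
cat > st.py <<'E'
from h import *
s=robot.read_state();q=s["eef_rot"];R=Ro.from_quat([q[1],q[2],q[3],q[0]]).as_matrix()
th=np.radians(12);ux=np.array([np.cos(th),np.sin(th)]);uy=np.array([-ux[1],ux[0]]);d=s["ee_pos"][:2]-[.6098,-.0262]
print(s["clock"],s["ee_pos"].round(4),"yaw",np.degrees(np.arctan2(R[1,0],R[0,0])).round(2),"F",s["contact_force"].round(2),"T",s["ft_torque"].round(3),"op",round(float(s["opening"]),4))
print("tank frame hook xyz mm",((d@ux)*1000-9.5).round(1),((d@uy)*1000).round(1),((s["ee_pos"][2]-.1348)*1000).round(1))
E
python3 st.py
python3 - <<'E'
from h import *
c=cam("wrist");crop(c,215,150,345,290,"w5z.png",5)
E
```

```text
6.05 [ 0.6277 -0.023   0.3008] yaw 12.26 F [-0.47  0.09 -0.87] T [-0.058 -0.032  0.03 ] op 0.0154
tank frame hook xyz mm 8.7 -0.6 166.0
```

View pics/w5z.png

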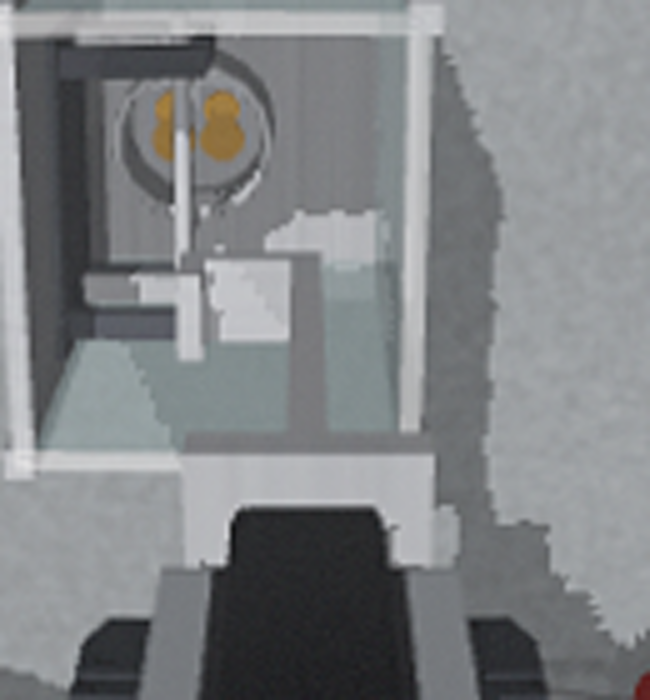

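The bar and the cup with its parts are visible, and the hook is on their +x side. I'll descend.

Call:
carry_out(
  motion=[
    [-1, 0, 0, -0.012, 0],
    [-1, 0, 0, -0.028, 0],
    [-1, 0, 0, -0.044, 0],
    [-1, 0, 0, -0.06, 0],
    [-1, 0, 0, -0.076, 0],
    [-1, 0, 0, -0.092, 0],
    [-1, 0, 0, -0.104, 0],
    [-1, 0, 0, -0.109, 0],
  ],
)

```text
clock: 6.9
ee_pos: [0.6272, -0.0233, 0.19]
eef_rot: [0.703, -0.703, -0.074, 0.076]
contact_force: [-0.4, 0.4, -1.4]
opening: 0.0153
```

Run:
```python
from h import *
c=cam("wrist");crop(c,215,150,345,290,"w6z.png",5)
c=cam("scene");crop(c,200,150,290,250,"sc6.png",6)
exec(open("st.py").read())
```

```text
7.0 [ 0.6276 -0.0234  0.1911] yaw 12.23 F [-0.06 -0.32 -1.84] T [0.005 0.068 0.006] op 0.0153
tank frame hook xyz mm 8.5 -0.9 56.3
```

View pics/w6z.png

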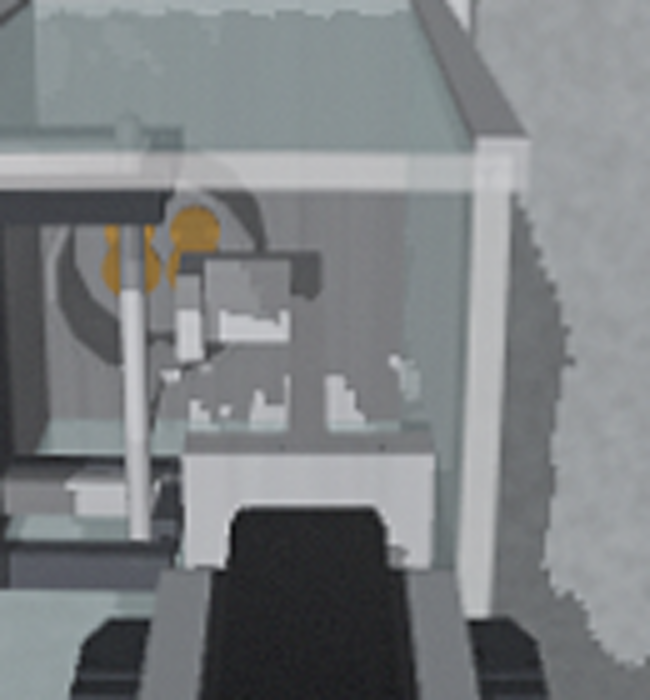

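View pics/sc6.png

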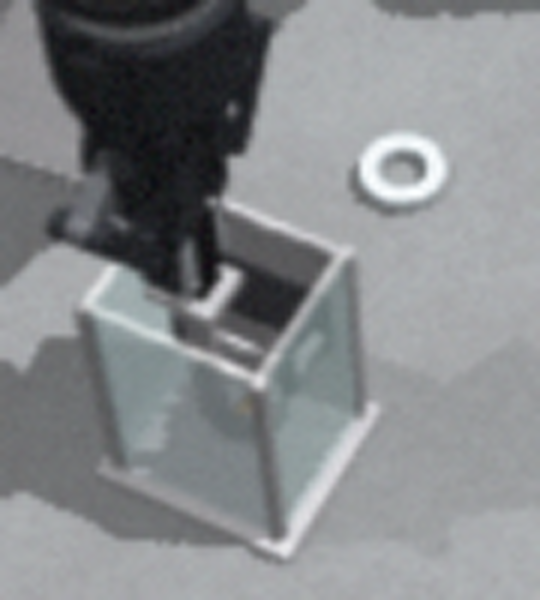

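The hook is below and beside the bar, with about 17.5 mm from pocket centre to bar. I'll slide it under.

Call:
carry_out(
  motion=[
    [-1, -0.003, -0.0006, 0, 0],
    [-1, -0.006, -0.0013, 0, 0],
    [-1, -0.009, -0.0019, 0, 0],
    [-1, -0.012, -0.0025, 0, 0],
    [-1, -0.015, -0.0032, 0, 0],
    [-1, -0.017, -0.0036, 0, 0],
    [-1, -0.017, -0.0036, 0, 0],
    [-1, -0.017, -0.0036, 0, 0],
  ],
)

```text
clock: 7.8
ee_pos: [0.611, -0.027, 0.1923]
eef_rot: [-0.703, 0.703, 0.075, -0.075]
contact_force: [-0.2, 0.0, -1.1]
opening: 0.0154
```

Run:
```python
from h import *
exec(open("st.py").read())
c=cam("wrist");crop(c,215,150,345,290,"w7z.png",5)
L=[]
for i in range(4):
    robot.capture("side");L.append(robot.read_state()["contact_force"])
print(np.mean(L,0),np.std(L,0))
```

```text
7.8 [ 0.611  -0.027   0.1923] yaw 12.23 F [-0.16  0.01 -1.08] T [ 0.017 -0.023  0.024] op 0.0154
tank frame hook xyz mm -8.5 -1.1 57.5
[-0.1742985  -0.22666059 -1.51466106] [0.25393912 0.48218209 0.52648166]
```

View pics/w7z.png

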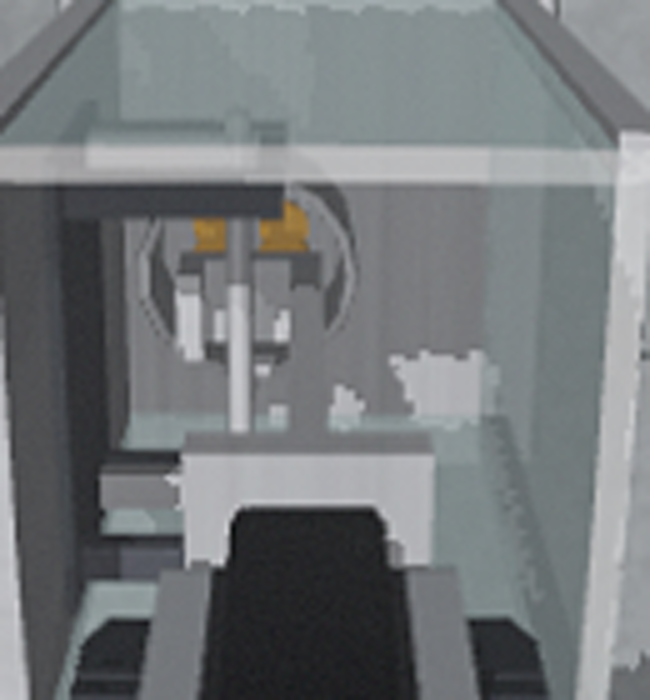

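The bar sits over the middle of the pocket: bar column 240, pocket 203–290. I'll raise it to take the weight, staying short of the lowest possible stop.

Call:
carry_out(
  motion=[
    [-1, 0, 0, 0.003, 0],
    [-1, 0, 0, 0.007, 0],
    [-1, 0, 0, 0.01, 0],
    [-1, 0, 0, 0.012, 0],
    [-1, 0, 0, 0.014, 0],
    [-1, 0, 0, 0.016, 0],
    [-1, 0, 0, 0.0175, 0],
    [-1, 0, 0, 0.0185, 0],
  ],
)

```text
clock: 8.85
ee_pos: [0.6109, -0.027, 0.2106]
eef_rot: [0.703, -0.703, -0.075, 0.075]
contact_force: [1.1, 0.5, -2.3]
opening: 0.0155
```

Run:
```python
from h import *
L=[]
for i in range(3):
    c=cam("wrist");L.append(robot.read_state()["contact_force"])
crop(c,215,150,345,290,"w8z.png",5)
print(np.mean(L,0),np.std(L,0))
exec(open("st.py").read())
```

```text
[-0.46634965  0.41666031 -2.24888956] [0.16907264 0.53940896 0.07562834]
9.0 [ 0.611  -0.027   0.2106] yaw 12.23 F [-0.49 -0.29 -2.16] T [-0.005 -0.041 -0.037] op 0.0152
tank frame hook xyz mm -8.5 -1.0 75.8
```

View pics/w8z.png

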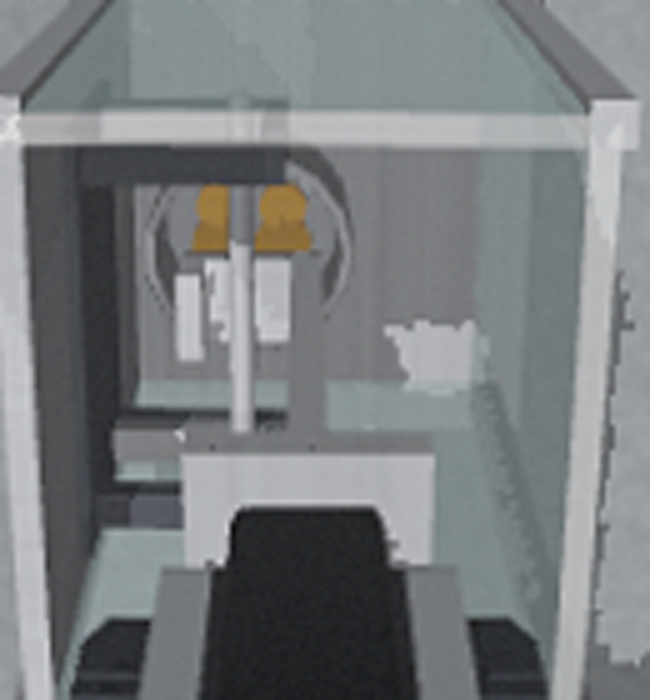

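The bar is in the hook. Fz went from about -1.2 to -2.25 N, so the hook carries the basket. Now I'll feel upward slowly.

Call:
carry_out(
  motion=[
    [-1, 0, 0, 0.0003, 0],
    [-1, 0, 0, 0.0006, 0],
    [-1, 0, 0, 0.0009, 0],
    [-1, 0, 0, 0.0012, 0],
    [-1, 0, 0, 0.0015, 0],
    [-1, 0, 0, 0.0018, 0],
    [-1, 0, 0, 0.002, 0],
    [-1, 0, 0, 0.002, 0],
  ],
)

```text
clock: 9.8
ee_pos: [0.6111, -0.027, 0.2128]
eef_rot: [-0.703, 0.703, 0.075, -0.075]
contact_force: [0.7, -0.7, -1.8]
opening: 0.0156
```

Call:
carry_out(
  motion=[
    [-1, 0, 0, 0.0003, 0],
    [-1, 0, 0, 0.0006, 0],
    [-1, 0, 0, 0.0009, 0],
    [-1, 0, 0, 0.0012, 0],
    [-1, 0, 0, 0.0013, 0],
    [-1, 0, 0, 0.0015, 0],
    [-1, 0, 0, 0.0015, 0],
    [-1, 0, 0, 0.0015, 0],
  ],
)

```text
clock: 10.6
ee_pos: [0.611, -0.027, 0.2143]
eef_rot: [0.703, -0.703, -0.075, 0.075]
contact_force: [0.6, 0.3, -2.8]
opening: 0.0154
```

Call:
carry_out(
  motion=[
    [-1, 0, 0, 0.0003, 0],
    [-1, 0, 0, 0.0006, 0],
    [-1, 0, 0, 0.0009, 0],
    [-1, 0, 0, 0.0012, 0],
    [-1, 0, 0, 0.0013, 0],
    [-1, 0, 0, 0.0015, 0],
    [-1, 0, 0, 0.0015, 0],
    [-1, 0, 0, 0.0015, 0],
  ],
)

```text
clock: 11.4
ee_pos: [0.611, -0.027, 0.2158]
eef_rot: [0.703, -0.703, -0.075, 0.075]
contact_force: [-0.1, 0.1, -2.6]
opening: 0.0155
```

Run:
```python
from h import *
c=cam("scene");crop(c,200,150,290,250,"sc9.png",6)
c=cam("side");crop(c,270,200,350,285,"sd9.png",7)
exec(open("st.py").read())
```

```text
11.5 [ 0.611  -0.027   0.2158] yaw 12.24 F [ 0.78  0.08 -2.55] T [-0.002 -0.029 -0.015] op 0.0151
tank frame hook xyz mm -8.5 -1.0 81.0
```

View pics/sc9.png

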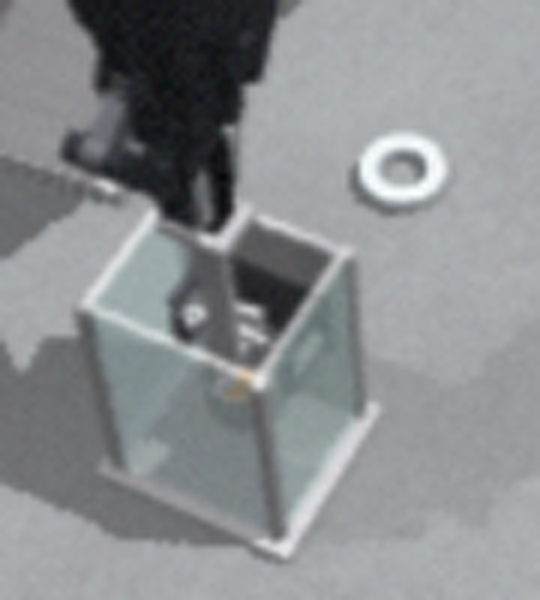

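The picture shows the basket lifted, with the bar's end inside the dark keeper at about (195,318). I'll keep feeling upward.

Call:
carry_out(
  motion=[
    [-1, 0, 0, 0.0003, 0],
    [-1, 0, 0, 0.0006, 0],
    [-1, 0, 0, 0.0009, 0],
    [-1, 0, 0, 0.0012, 0],
    [-1, 0, 0, 0.0013, 0],
    [-1, 0, 0, 0.0015, 0],
    [-1, 0, 0, 0.0015, 0],
    [-1, 0, 0, 0.0015, 0],
  ],
)

```text
clock: 12.3
ee_pos: [0.611, -0.027, 0.2173]
eef_rot: [-0.703, 0.703, 0.075, -0.075]
contact_force: [0.1, 0.1, -3.2]
opening: 0.0152
```

Call:
carry_out(
  motion=[
    [-1, 0, 0, 0.0003, 0],
    [-1, 0, 0, 0.0006, 0],
    [-1, 0, 0, 0.0009, 0],
    [-1, 0, 0, 0.0012, 0],
    [-1, 0, 0, 0.0013, 0],
    [-1, 0, 0, 0.0015, 0],
    [-1, 0, 0, 0.0015, 0],
    [-1, 0, 0, 0.0015, 0],
  ],
)

```text
clock: 13.1
ee_pos: [0.611, -0.027, 0.2187]
eef_rot: [0.703, -0.703, -0.075, 0.075]
contact_force: [-0.3, -1.0, -2.0]
opening: 0.0151
```

Call:
carry_out(
  motion=[
    [-1, 0, 0, 0.0003, 0],
    [-1, 0, 0, 0.0006, 0],
    [-1, 0, 0, 0.0009, 0],
    [-1, 0, 0, 0.0012, 0],
    [-1, 0, 0, 0.0013, 0],
    [-1, 0, 0, 0.0015, 0],
    [-1, 0, 0, 0.0015, 0],
    [-1, 0, 0, 0.0015, 0],
  ],
)

```text
clock: 13.9
ee_pos: [0.611, -0.027, 0.2202]
eef_rot: [0.703, -0.703, -0.075, 0.075]
contact_force: [-0.2, 0.3, -2.1]
opening: 0.0151
```

Run:
```python
from h import *
L=[]
for i in range(2):
    c=cam("wrist");L.append(robot.read_state()["contact_force"])
crop(c,215,150,345,290,"w10z.png",5)
print(np.mean(L,0))
exec(open("st.py").read())
```

```text
[-0.57775337  0.13135792 -2.88181184]
14.0 [ 0.611  -0.027   0.2203] yaw 12.24 F [-0.31 -0.61 -2.66] T [-0.003 -0.063  0.001] op 0.0155
tank frame hook xyz mm -8.4 -1.0 85.5
```

View pics/w10z.png

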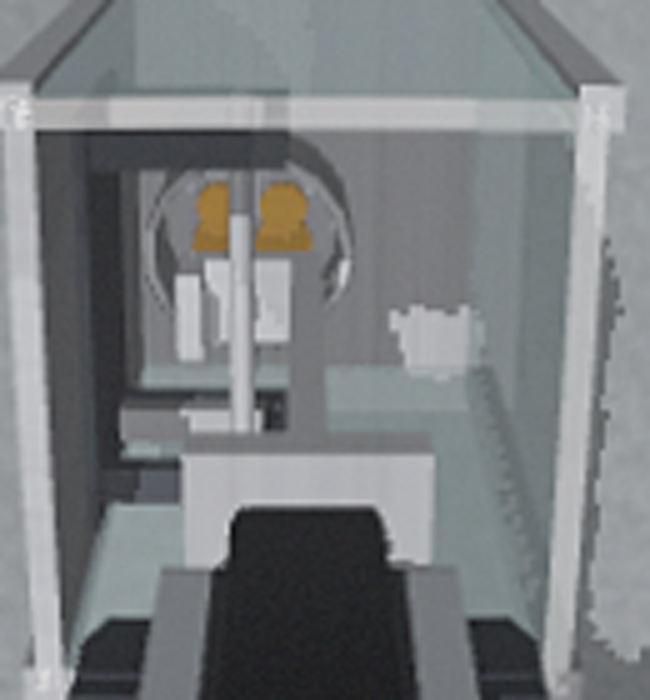

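Call:
carry_out(
  motion=[
    [-1, 0, 0, 0.0003, 0],
    [-1, 0, 0, 0.0006, 0],
    [-1, 0, 0, 0.0009, 0],
    [-1, 0, 0, 0.0012, 0],
    [-1, 0, 0, 0.0013, 0],
    [-1, 0, 0, 0.0015, 0],
    [-1, 0, 0, 0.0015, 0],
    [-1, 0, 0, 0.0015, 0],
  ],
)

```text
clock: 14.8
ee_pos: [0.611, -0.027, 0.2218]
eef_rot: [-0.703, 0.703, 0.075, -0.075]
contact_force: [0.5, 0.1, -2.3]
opening: 0.0152
```

Call:
carry_out(
  motion=[
    [-1, 0, 0, 0.0003, 0],
    [-1, 0, 0, 0.0006, 0],
    [-1, 0, 0, 0.0009, 0],
    [-1, 0, 0, 0.0012, 0],
    [-1, 0, 0, 0.0013, 0],
    [-1, 0, 0, 0.0015, 0],
    [-1, 0, 0, 0.0015, 0],
    [-1, 0, 0, 0.0015, 0],
  ],
)

```text
clock: 15.6
ee_pos: [0.6109, -0.027, 0.2229]
eef_rot: [0.703, -0.703, -0.075, 0.075]
contact_force: [1.4, -0.3, -5.5]
opening: 0.0153
```

Run:
```python
from h import *
L=[]
for i in range(4):
    robot.capture("wrist");s=robot.read_state();L.append(np.r_[s["contact_force"],s["ee_pos"]*1000,s["ft_torque"]*100])
print(np.array(L).round(2))
```

```text
[[ 9.2000e-01 -4.0000e-02 -5.9900e+00  6.1092e+02 -2.7000e+01  2.2287e+02
   3.3500e+00 -2.3860e+01  2.5200e+00]
 [ 1.1600e+00 -2.3000e-01 -5.5400e+00  6.1092e+02 -2.7000e+01  2.2290e+02
  -2.2000e+00 -2.8370e+01 -4.5100e+00]
 [ 3.7000e-01  5.2000e-01 -6.6400e+00  6.1091e+02 -2.7020e+01  2.2289e+02
  -4.9800e+00 -2.6610e+01  1.0700e+00]
 [ 1.0400e+00  1.4000e-01 -6.5800e+00  6.1094e+02 -2.7020e+01  2.2292e+02
  -1.4800e+00 -3.3060e+01  4.3000e-01]]
```

The stop is felt: a steady -6 N against -2.4 N free, at z = 0.2229. I'll back off 2 mm.

Call:
carry_out(
  motion=[
    [-1, 0, 0, -0.0008, 0],
    [-1, 0, 0, -0.0016, 0],
    [-1, 0, 0, -0.0023, 0],
    [-1, 0, 0, -0.0023, 0],
    [-1, 0, 0, -0.0023, 0],
    [-1, 0, 0, -0.0023, 0],
    [-1, 0, 0, -0.0023, 0],
    [-1, 0, 0, -0.0023, 0],
  ],
)

```text
clock: 16.6
ee_pos: [0.611, -0.027, 0.221]
eef_rot: [-0.703, 0.703, 0.075, -0.075]
contact_force: [0.0, 0.2, -2.2]
opening: 0.0155
```

Run:
```python
from h import *
c=cam("wrist");crop(c,215,150,345,290,"w11z.png",5)
exec(open("st.py").read())
```

```text
16.65 [ 0.6111 -0.027   0.221 ] yaw 12.24 F [ 0.49  0.67 -2.85] T [ 0.026 -0.02  -0.024] op 0.0156
tank frame hook xyz mm -8.4 -1.0 86.2
```

View pics/w11z.png

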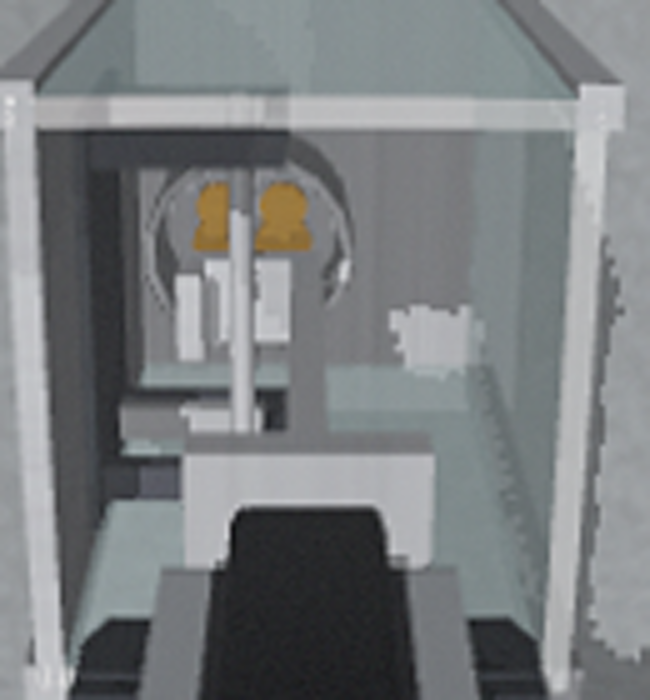

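Call:
carry_out(
  motion=[
    [-1, 0.001, 0.0002, 0, 0],
    [-1, 0.003, 0.0006, 0, 0],
    [-1, 0.005, 0.0011, 0, 0],
    [-1, 0.007, 0.0015, 0, 0],
    [-1, 0.009, 0.0019, 0, 0],
    [-1, 0.011, 0.0023, 0, 0],
    [-1, 0.013, 0.0028, 0, 0],
    [-1, 0.0145, 0.0031, 0, 0],
  ],
)

```text
clock: 17.45
ee_pos: [0.6257, -0.0239, 0.221]
eef_rot: [0.703, -0.703, -0.075, 0.075]
contact_force: [-0.2, -0.5, -2.5]
opening: 0.0154
```

Call:
carry_out(
  motion=[
    [-1, 0.001, 0.0002, 0, 0],
    [-1, 0.001, 0.0002, 0, 0],
    [-1, 0.001, 0.0002, 0, 0],
    [-1, 0.001, 0.0002, 0, 0],
    [-1, 0.001, 0.0002, 0, 0],
    [-1, 0.001, 0.0002, 0, 0],
    [-1, 0.001, 0.0002, 0, 0],
    [-1, 0.001, 0.0002, 0, 0],
  ],
)

```text
clock: 18.25
ee_pos: [0.6265, -0.0237, 0.221]
eef_rot: [-0.703, 0.703, 0.075, -0.075]
contact_force: [0.1, 1.4, -2.4]
opening: 0.0154
```

Run:
```python
from h import *
c=cam("wrist");crop(c,215,150,345,290,"w12z.png",5)
exec(open("st.py").read())
```

```text
18.3 [ 0.6265 -0.0237  0.221 ] yaw 12.24 F [ 0.05 -0.12 -2.74] T [ 0.002 -0.011  0.036] op 0.0151
tank frame hook xyz mm 7.4 -1.0 86.2
```

View pics/w12z.png

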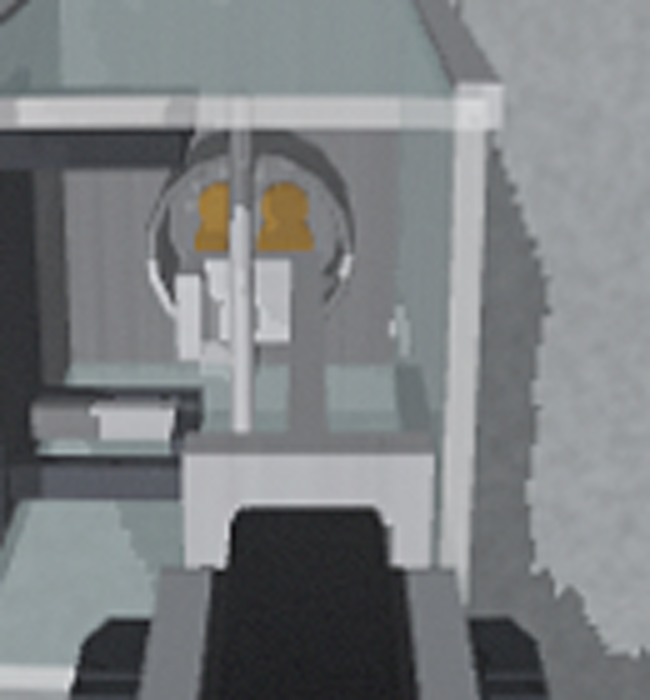

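The bar came with the hook and is clear of both keepers: keeper ends at column 200, bar at 230–250. I'll lift straight up, carefully at first.

Call:
carry_out(
  motion=[
    [-1, 0, 0, 0.001, 0],
    [-1, 0, 0, 0.002, 0],
    [-1, 0, 0, 0.004, 0],
    [-1, 0, 0, 0.007, 0],
    [-1, 0, 0, 0.01, 0],
    [-1, 0, 0, 0.013, 0],
    [-1, 0, 0, 0.016, 0],
    [-1, 0, 0, 0.018, 0],
  ],
)

```text
clock: 19.1
ee_pos: [0.6267, -0.0237, 0.2395]
eef_rot: [-0.703, 0.703, 0.076, -0.075]
contact_force: [0.8, -0.0, -3.3]
opening: 0.0154
```

Call:
carry_out(
  motion=[
    [-1, 0, 0, 0.003, 0],
    [-1, 0, 0, 0.008, 0],
    [-1, 0, 0, 0.015, 0],
    [-1, 0, 0, 0.023, 0],
    [-1, 0, 0, 0.031, 0],
    [-1, 0, 0, 0.039, 0],
    [-1, 0, 0, 0.046, 0],
    [-1, 0, 0, 0.05, 0],
  ],
)

```text
clock: 19.9
ee_pos: [0.6268, -0.0237, 0.2903]
eef_rot: [-0.703, 0.703, 0.076, -0.075]
contact_force: [-0.4, -0.4, -2.8]
opening: 0.0154
```

Call:
carry_out(
  motion=[
    [-1, 0, 0, 0.003, 0],
    [-1, 0, 0, 0.009, 0],
    [-1, 0, 0, 0.018, 0],
    [-1, 0, 0, 0.028, 0],
    [-1, 0, 0, 0.038, 0],
    [-1, 0, 0, 0.047, 0],
    [-1, 0, 0, 0.054, 0],
    [-1, 0, 0, 0.057, 0],
  ],
)

```text
clock: 20.7
ee_pos: [0.6268, -0.0238, 0.3474]
eef_rot: [-0.703, 0.703, 0.076, -0.075]
contact_force: [0.2, -1.1, -2.9]
opening: 0.0153
```

Run:
```python
from h import *
import pickle
exec(open("st.py").read())
c=cam("wrist");cv2.imwrite("pics/w13.png",c["img"]);pickle.dump(c,open("w13.pkl","wb"))
c=cam("side");crop(c,230,140,360,290,"sd13.png",4)
```

```text
20.7 [ 0.6268 -0.0238  0.3474] yaw 12.24 F [ 0.16 -1.14 -2.92] T [ 0.032 -0.05  -0.028] op 0.0153
tank frame hook xyz mm 7.7 -1.1 212.6
```

View pics/w13.png

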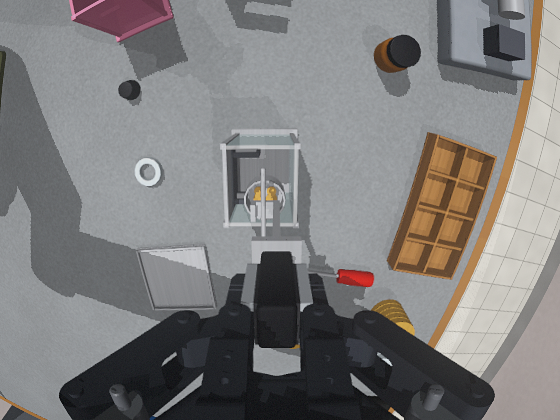

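View pics/sd13.png

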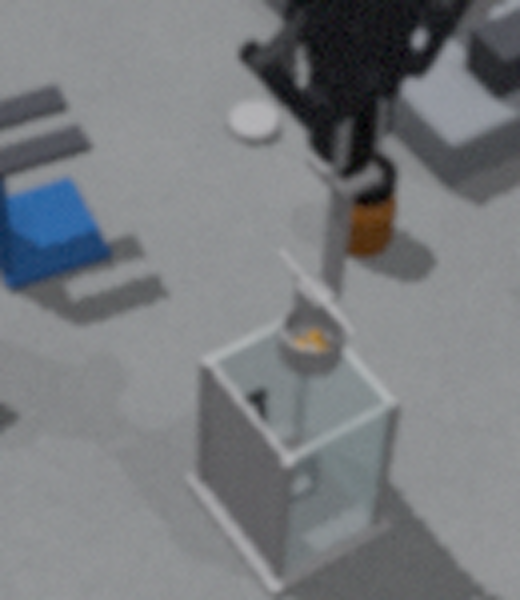

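The basket hangs level on the hook, about 24 mm above the rim, and the keepers are empty. I'll carry it smoothly to the tray.

Call:
carry_out(
  motion=[
    [-1, -0.001, -0.002, 0, 0],
    [-1, -0.004, -0.008, 0, 0],
    [-1, -0.009, -0.018, 0, 0],
    [-1, -0.016, -0.031, 0, 0],
    [-1, -0.024, -0.046, 0, 0],
    [-1, -0.033, -0.063, 0, 0],
    [-1, -0.042, -0.081, 0, 0],
    [-1, -0.051, -0.098, 0, 0],
  ],
)

```text
clock: 21.6
ee_pos: [0.5744, -0.1236, 0.3461]
eef_rot: [-0.703, 0.703, 0.075, -0.075]
contact_force: [0.5, 0.1, -1.9]
opening: 0.0153
```

Call:
carry_out(
  motion=[
    [-1, -0.009, -0.018, 0, 0],
    [-1, -0.018, -0.036, 0, 0],
    [-1, -0.027, -0.054, 0, 0],
    [-1, -0.036, -0.071, 0, 0],
    [-1, -0.045, -0.087, 0, 0],
    [-1, -0.053, -0.102, 0, 0],
    [-1, -0.059, -0.113, 0, 0],
    [-1, -0.062, -0.119, 0, 0],
  ],
)

```text
clock: 22.4
ee_pos: [0.5127, -0.242, 0.346]
eef_rot: [-0.703, 0.703, 0.075, -0.075]
contact_force: [-0.6, -1.0, -3.0]
opening: 0.0155
```

Call:
carry_out(
  motion=[
    [-1, 0, 0, -0.001, 0],
    [-1, 0, 0, -0.004, 0],
    [-1, 0, 0, -0.01, 0],
    [-1, 0, 0, -0.02, 0],
    [-1, 0, 0, -0.032, 0],
    [-1, 0, 0, -0.044, 0],
    [-1, 0, 0, -0.055, 0],
    [-1, 0, 0, -0.06, 0],
  ],
)

```text
clock: 23.2
ee_pos: [0.5129, -0.2403, 0.2835]
eef_rot: [0.704, -0.702, -0.075, 0.076]
contact_force: [-0.3, 0.4, -2.4]
opening: 0.0153
```

Run:
```python
from h import *
import pickle
exec(open("st.py").read())
c=cam("wrist");cv2.imwrite("pics/w14.png",c["img"]);pickle.dump(c,open("w14.pkl","wb"))
c=cam("side");crop(c,210,230,360,400,"sd14.png",3.5)
```

```text
23.2 [ 0.5129 -0.2403  0.2835] yaw 12.24 F [-0.3   0.4  -2.37] T [-0.    -0.029 -0.031] op 0.0153
tank frame hook xyz mm -148.8 -189.2 148.7
```

View pics/w14.png

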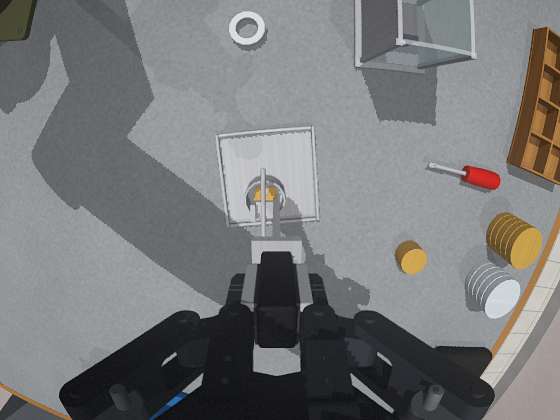

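View pics/sd14.png

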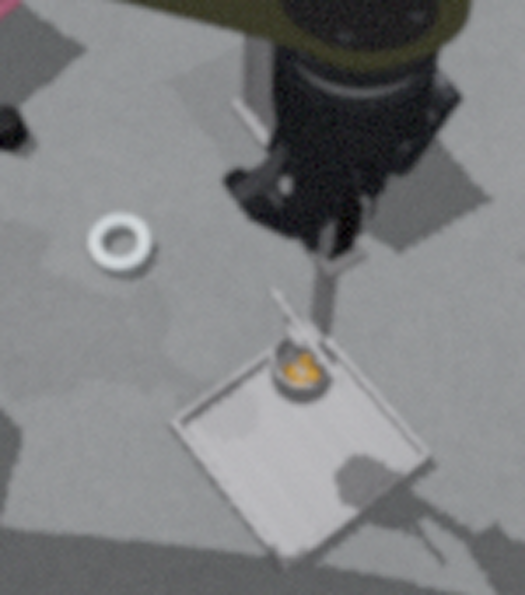

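Run:
```python
from h import *
import pickle
c=pickle.load(open("w14.pkl","rb"))
p=onplane(c,[[218,136],[313,127],[319,219],[229,226]],.012);print(p.round(4).tolist(),p.mean(0))
```

```text
[[0.4327, -0.2076, 0.012], [0.5416, -0.1735, 0.012], [0.5768, -0.2846, 0.012], [0.4659, -0.3185, 0.012]] [ 0.50425447 -0.24604956  0.012     ]
```

Call:
carry_out(
  motion=[
    [-1, 0, 0, -0.003, 0],
    [-1, 0, 0, -0.01, 0],
    [-1, 0, 0, -0.02, 0],
    [-1, 0, 0, -0.032, 0],
    [-1, 0, 0, -0.044, 0],
    [-1, 0, 0, -0.056, 0],
    [-1, 0, 0, -0.067, 0],
    [-1, 0, 0, -0.073, 0],
  ],
)

```text
clock: 24.1
ee_pos: [0.5129, -0.2404, 0.211]
eef_rot: [0.704, -0.703, -0.075, 0.076]
contact_force: [-0.7, -0.6, -2.2]
opening: 0.0152
```

The tray centre is (0.504, -0.246), in agreement. About 19 mm remain, so I'll lower gently.

Call:
carry_out(
  motion=[
    [-1, 0, 0, -0.002, 0],
    [-1, 0, 0, -0.004, 0],
    [-1, 0, 0, -0.006, 0],
    [-1, 0, 0, -0.008, 0],
    [-1, 0, 0, -0.01, 0],
    [-1, 0, 0, -0.012, 0],
    [-1, 0, 0, -0.0135, 0],
    [-1, 0, 0, -0.015, 0],
  ],
)

```text
clock: 24.9
ee_pos: [0.5135, -0.2407, 0.1979]
eef_rot: [-0.703, 0.703, 0.075, -0.075]
contact_force: [0.4, 0.5, -2.1]
opening: 0.015
```

Call:
carry_out(
  motion=[
    [-1, 0, 0, -0.001, 0],
    [-1, 0, 0, -0.002, 0],
    [-1, 0, 0, -0.003, 0],
    [-1, 0, 0, -0.004, 0],
    [-1, 0, 0, -0.005, 0],
    [-1, 0, 0, -0.006, 0],
    [-1, 0, 0, -0.007, 0],
    [-1, 0, 0, -0.008, 0],
  ],
)

```text
clock: 25.7
ee_pos: [0.5138, -0.2409, 0.1903]
eef_rot: [-0.703, 0.703, 0.076, -0.075]
contact_force: [-0.3, -0.4, -1.2]
opening: 0.0152
```

Run:
```python
from h import *
c=cam("wrist");crop(c,205,120,345,290,"w15z.png",4)
c=cam("side");crop(c,250,300,350,400,"sd15.png",5)
exec(open("st.py").read())
```

```text
25.8 [ 0.5136 -0.2408  0.1901] yaw 12.24 F [-0.27  0.15 -1.23] T [-0.019  0.013 -0.036] op 0.0156
tank frame hook xyz mm -148.2 -189.9 55.3
```

View pics/w15z.png

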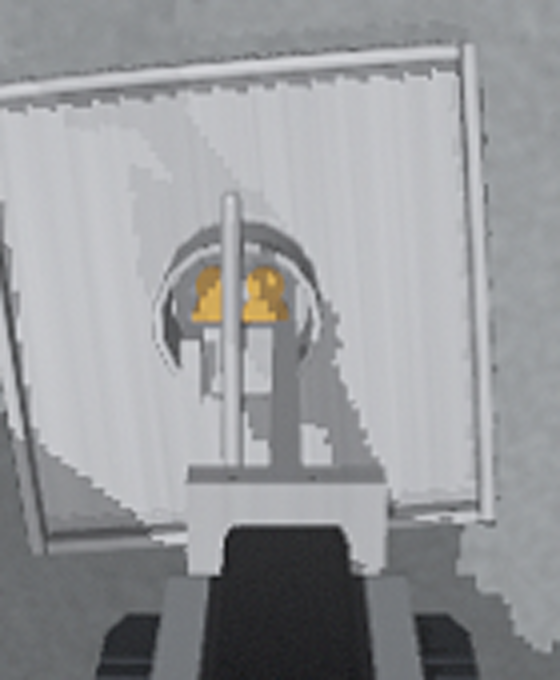

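View pics/sd15.png

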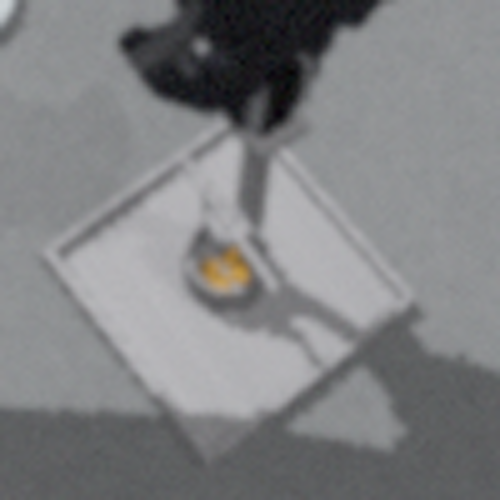

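The basket rests in the tray: Fz is back to -1.2 N and the hook floor is below the bar. I'll lower the hook to unhook.

Call:
carry_out(
  motion=[
    [-1, 0, 0, -0.0015, 0],
    [-1, 0, 0, -0.003, 0],
    [-1, 0, 0, -0.005, 0],
    [-1, 0, 0, -0.007, 0],
    [-1, 0, 0, -0.009, 0],
    [-1, 0, 0, -0.0105, 0],
    [-1, 0, 0, -0.0105, 0],
    [-1, 0, 0, -0.0105, 0],
  ],
)

```text
clock: 26.6
ee_pos: [0.5135, -0.2407, 0.1795]
eef_rot: [0.703, -0.703, -0.075, 0.075]
contact_force: [-0.2, -0.2, -1.6]
opening: 0.0153
```

Run:
```python
from h import *
exec(open("st.py").read())
c=cam("wrist");crop(c,205,120,345,290,"w16z.png",4)
```

```text
26.6 [ 0.5135 -0.2407  0.1795] yaw 12.23 F [-0.18 -0.2  -1.62] T [0.003 0.013 0.007] op 0.0153
tank frame hook xyz mm -148.3 -189.8 44.7
```

View pics/w16z.png

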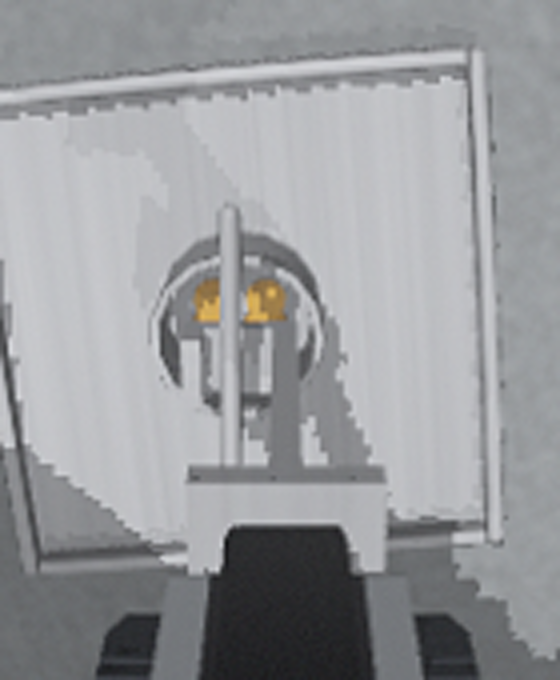

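Call:
carry_out(
  motion=[
    [-1, 0.002, 0.0004, 0, 0],
    [-1, 0.005, 0.001, 0, 0],
    [-1, 0.009, 0.0019, 0, 0],
    [-1, 0.013, 0.0028, 0, 0],
    [-1, 0.017, 0.0036, 0, 0],
    [-1, 0.021, 0.0045, 0, 0],
    [-1, 0.0235, 0.005, 0, 0],
    [-1, 0.0235, 0.005, 0, 0],
  ],
)

```text
clock: 27.45
ee_pos: [0.5374, -0.2356, 0.1795]
eef_rot: [0.703, -0.703, -0.075, 0.075]
contact_force: [0.0, 0.2, -0.3]
opening: 0.015
```

Run:
```python
from h import *
exec(open("st.py").read())
c=cam("wrist");crop(c,205,120,345,290,"w17z.png",4)
```

```text
27.45 [ 0.5374 -0.2356  0.1795] yaw 12.25 F [ 0.    0.19 -0.25] T [-0.009  0.01   0.002] op 0.015
tank frame hook xyz mm -123.9 -189.8 44.7
```

View pics/w17z.png

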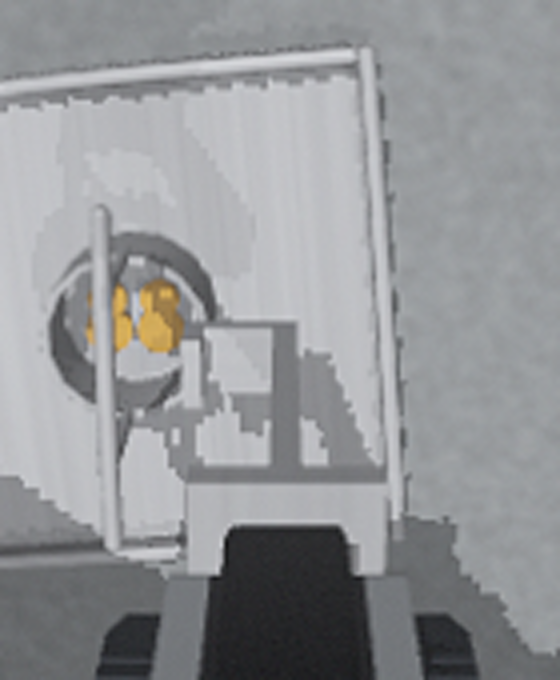

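The hook is clear of the bar and the basket stands upright. I'll lift and return to the stand.

Call:
carry_out(
  motion=[
    [-1, 0, 0, 0.005, 0],
    [-1, 0, 0, 0.015, 0],
    [-1, 0, 0, 0.035, 0],
    [-1, 0, 0, 0.06, 0],
    [-1, 0, 0, 0.085, 0],
    [-1, 0, 0, 0.11, 0],
    [-1, 0, 0, 0.13, 0],
    [-1, 0, 0, 0.137, 0],
  ],
)

```text
clock: 28.3
ee_pos: [0.5379, -0.2363, 0.3208]
eef_rot: [-0.702, 0.704, 0.077, -0.074]
contact_force: [0.2, 0.4, -1.4]
opening: 0.0152
```

Call:
carry_out(
  motion=[
    [-1, 0, 0.015, 0, 0],
    [-1, 0, 0.045, 0, -1],
    [-1, 0, 0.08, 0, -2],
    [-1, 0, 0.115, 0, -3],
    [-1, 0, 0.15, 0, -4],
    [-1, 0, 0.185, 0, -5],
    [-1, 0, 0.22, 0, -6],
    [-1, 0, 0.25, 0, -7],
  ],
)

```text
clock: 29.1
ee_pos: [0.5357, 0.0169, 0.3146]
eef_rot: [0.707, -0.706, -0.031, 0.033]
contact_force: [-0.1, -0.1, -1.6]
opening: 0.0154
```

Call:
carry_out(
  motion=[
    [-1, -0.001, 0.035, 0, -1],
    [-1, -0.002, 0.07, 0, -1],
    [-1, -0.003, 0.105, 0, -1],
    [-1, -0.004, 0.14, 0, -1],
    [-1, -0.004, 0.175, 0, -1],
    [-1, -0.004, 0.205, 0, -1],
    [-1, -0.004, 0.225, 0, -1],
    [-1, -0.004, 0.233, 0, -1],
  ],
)

```text
clock: 29.9
ee_pos: [0.5315, 0.2494, 0.3145]
eef_rot: [-0.706, 0.707, 0.026, -0.028]
contact_force: [0.7, 0.0, -1.5]
opening: 0.0156
```

Run:
```python
from h import *
for i in range(3): robot.capture("side")
import pickle
exec(open("st.py").read())
c=cam("wrist");crop(c,205,120,345,290,"w18z.png",4);pickle.dump(c,open("w18.pkl","wb"))
```

```text
30.05 [0.5324 0.2473 0.3154] yaw 4.28 F [ 0.21 -0.6  -0.89] T [-0.026  0.026 -0.016] op 0.0152
tank frame hook xyz mm -28.4 283.6 180.6
```

View pics/w18z.png

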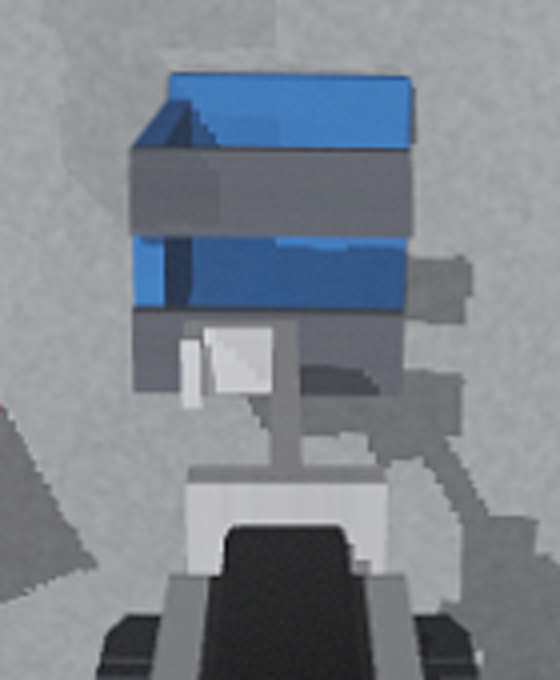

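Call:
carry_out(
  motion=[
    [-1, 0.001, 0.001, 0, 0],
    [-1, 0.001, 0.001, -0.005, 0],
    [-1, 0.001, 0.001, -0.015, 0],
    [-1, 0.001, 0.001, -0.028, 0],
    [-1, 0.001, 0.001, -0.04, 0],
    [-1, 0.001, 0.001, -0.05, 0],
    [-1, 0.001, 0.001, -0.053, 0],
    [-1, 0.001, 0.001, -0.053, 0],
  ],
)

```text
clock: 30.9
ee_pos: [0.5337, 0.2482, 0.2624]
eef_rot: [-0.706, 0.707, 0.026, -0.027]
contact_force: [0.2, -0.6, -2.5]
opening: 0.0152
```

Run:
```python
from h import *
exec(open("st.py").read())
c=cam("wrist");crop(c,205,120,345,290,"w19z.png",4)
c=cam("scene");crop(c,290,180,390,290,"sc19.png",5)
```

```text
30.9 [0.5337 0.2482 0.2624] yaw 4.24 F [ 0.18 -0.56 -2.45] T [ 0.005  0.032 -0.003] op 0.0152
tank frame hook xyz mm -26.9 284.2 127.6
```

View pics/w19z.png

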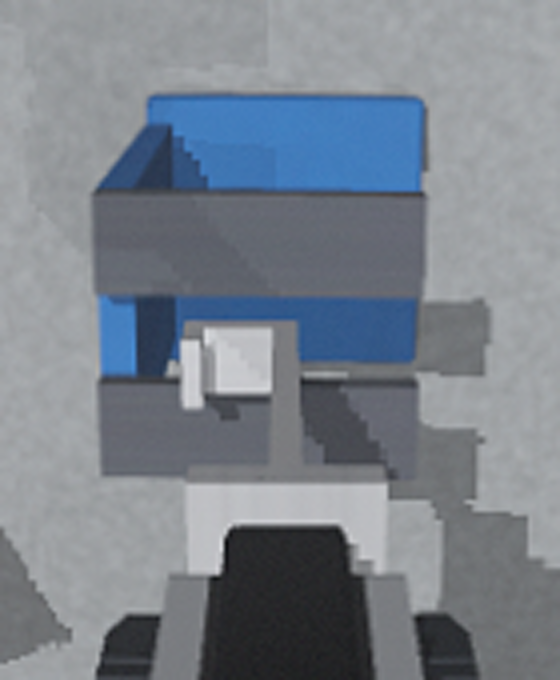

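The slot will line up with the hook (325–395 within about 315–402). I'll continue down slowly.

Call:
carry_out(
  motion=[
    [-1, 0, 0, -0.004, 0],
    [-1, 0, 0, -0.008, 0],
    [-1, 0, 0, -0.012, 0],
    [-1, 0, 0, -0.016, 0],
    [-1, 0, 0, -0.02, 0],
    [-1, 0, 0, -0.024, 0],
    [-1, 0, 0, -0.028, 0],
    [-1, 0, 0, -0.03, 0],
  ],
)

```text
clock: 31.8
ee_pos: [0.5338, 0.2482, 0.2328]
eef_rot: [-0.707, 0.707, 0.026, -0.026]
contact_force: [0.2, 1.4, -1.1]
opening: 0.0153
```

Call:
carry_out(
  motion=[
    [-1, 0, 0, -0.008, 0],
    [-1, 0, 0, -0.018, 0],
    [-1, 0, 0, -0.028, 0],
    [-1, 0, 0, -0.038, 0],
    [-1, 0, 0, -0.048, 0],
    [-1, 0, 0, -0.056, 0],
    [-1, 0, 0, -0.062, 0],
    [-1, 0, 0, -0.066, 0],
  ],
)

```text
clock: 32.6
ee_pos: [0.5339, 0.2482, 0.1667]
eef_rot: [-0.707, 0.707, 0.026, -0.026]
contact_force: [-0.3, 0.0, -1.3]
opening: 0.0155
```

Run:
```python
from h import *
exec(open("st.py").read())
c=cam("wrist");crop(c,180,140,380,290,"w20z.png",4)
```

```text
32.6 [0.5339 0.2482 0.1667] yaw 4.23 F [-0.32  0.02 -1.34] T [ 0.007 -0.013 -0.017] op 0.0155
tank frame hook xyz mm -26.7 284.2 31.9
```

View pics/w20z.png

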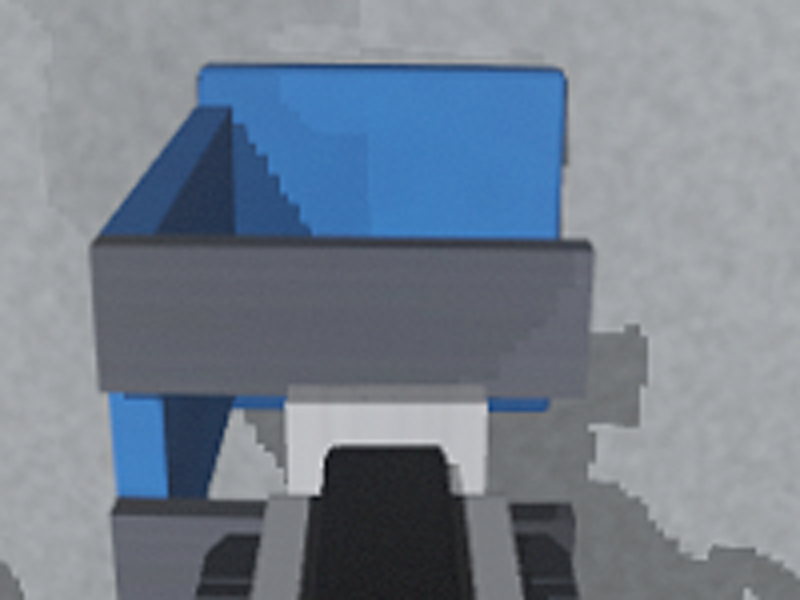

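The collar sits at the same image place as when first gripped, so the rod hasn't slipped. I'll lower the last 10 mm softly.

Call:
carry_out(
  motion=[
    [-1, -0.0005, 0, -0.002, 0],
    [-1, -0.0005, 0, -0.004, 0],
    [-1, -0.0005, 0, -0.006, 0],
    [-1, -0.0005, 0, -0.0075, 0],
    [-1, -0.0005, 0, -0.0085, 0],
    [-1, -0.0005, 0, -0.0092, 0],
    [-1, -0.0005, 0, -0.0097, 0],
    [-1, -0.0005, 0, -0.01, 0],
  ],
)

```text
clock: 33.45
ee_pos: [0.5336, 0.2483, 0.1575]
eef_rot: [0.707, -0.707, -0.026, 0.026]
contact_force: [0.5, 0.6, -1.3]
opening: 0.0156
```

Run:
```python
from h import *
for i in range(2):
    c=cam("wrist");exec(open("st.py").read())
crop(c,180,140,380,290,"w21z.png",4)
```

```text
33.5 [0.5335 0.2483 0.1574] yaw 4.23 F [ 0.05  0.36 -1.57] T [ 0.008 -0.013 -0.019] op 0.0152
tank frame hook xyz mm -27.0 284.3 22.6
33.55 [0.5335 0.2483 0.1575] yaw 4.23 F [ 0.1   0.41 -1.76] T [0.008 0.012 0.015] op 0.0154
tank frame hook xyz mm -27.0 284.3 22.7
```

View pics/w21z.png

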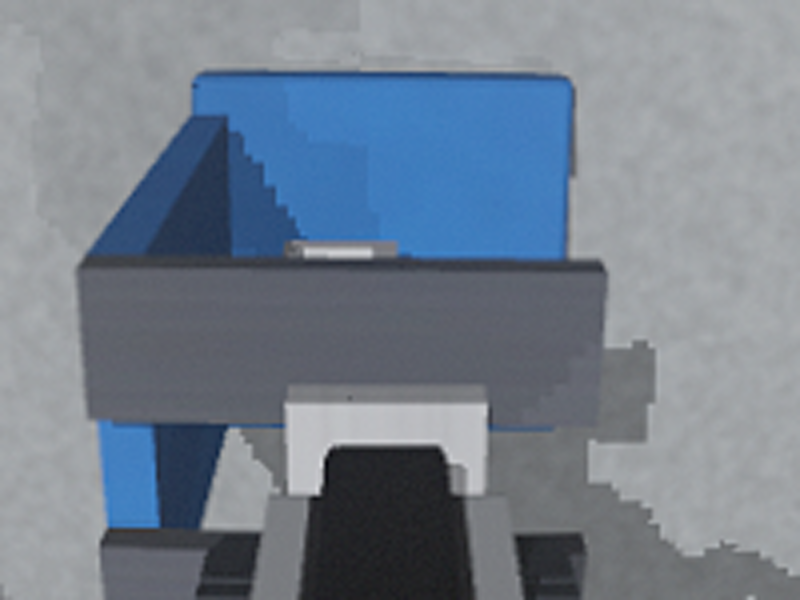

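Call:
carry_out(
  motion=[
    [-1, 0, 0, -0.0003, 0],
    [-1, 0, 0, -0.0006, 0],
    [-1, 0, 0, -0.0008, 0],
    [-1, 0, 0, -0.001, 0],
    [-1, 0, 0, -0.0011, 0],
    [-1, 0, 0, -0.0011, 0],
    [-1, 0, 0, -0.0011, 0],
    [-1, 0, 0, -0.0011, 0],
  ],
)

```text
clock: 34.35
ee_pos: [0.5336, 0.2483, 0.1568]
eef_rot: [0.707, -0.707, -0.026, 0.026]
contact_force: [-2.9, -1.5, 4.2]
opening: 0.0153
```

It's seated: Fz is +4 N at z = 0.1568, the same height as at the start. I'll ease off and release.

Call:
carry_out(
  motion=[
    [-1, 0, 0, 0.0004, 0],
    [-1, 0, 0, 0.0004, 0],
    [-0.5, 0, 0, 0.0004, 0],
    [-0.3, 0, 0, 0.0004, 0],
    [0, 0, 0, 0.0004, 0],
    [0.3, 0, 0, 0.0004, 0],
    [0.3, 0, 0, 0.0004, 0],
    [0.3, 0, 0, 0.0004, 0],
  ],
)

```text
clock: 35.15
ee_pos: [0.5336, 0.2483, 0.1567]
eef_rot: [0.707, -0.707, -0.026, 0.026]
contact_force: [-0.3, -0.2, -0.6]
opening: 0.0554
```

Run:
```python
from h import *
c=cam("wrist");exec(open("st.py").read())
crop(c,180,140,380,290,"w22z.png",4)
```

```text
35.2 [0.5335 0.2483 0.1568] yaw 4.24 F [-0.12  0.06 -0.72] T [0.029 0.047 0.024] op 0.0557
tank frame hook xyz mm -27.0 284.4 22.0
```

View pics/w22z.png

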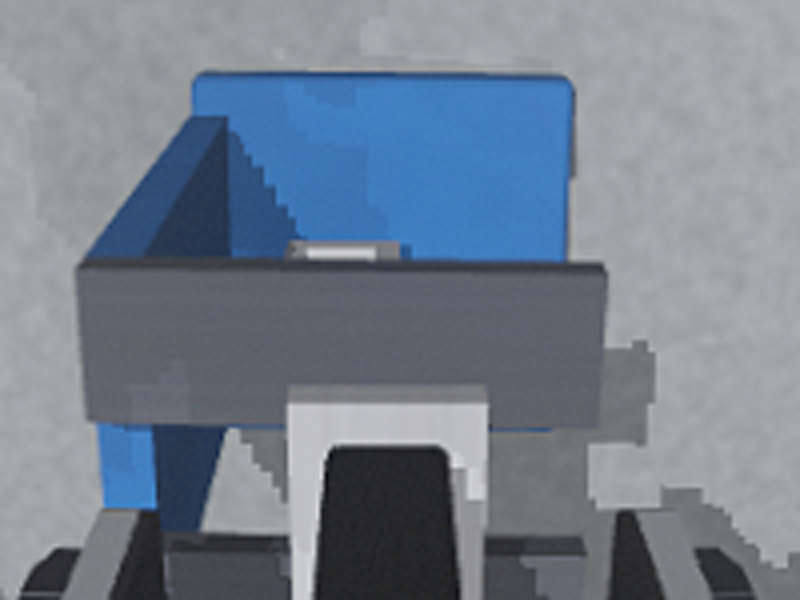

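Released. The rod hangs level, just as it did before. I'll retreat upward and back.

Call:
carry_out(
  motion=[
    [0.3, 0, 0, 0.01, 0],
    [0.3, 0, 0, 0.03, 0],
    [0.3, 0, 0, 0.06, 0],
    [0.3, 0, 0, 0.09, 0],
    [0.3, 0, 0, 0.12, 0],
    [0.3, 0, 0, 0.14, 0],
    [0.3, 0, 0, 0.15, 0],
    [0.3, 0, 0, 0.15, 0],
  ],
)

```text
clock: 36.0
ee_pos: [0.5342, 0.2485, 0.3092]
eef_rot: [0.707, -0.706, -0.027, 0.025]
contact_force: [0.4, 0.4, -0.1]
opening: 0.0555
```

Call:
carry_out(
  motion=[
    [0.3, -0.02, 0.03, 0, 0],
    [0.3, -0.04, 0.06, 0, 0],
    [0.3, -0.06, 0.1, 0, 0],
    [0.3, -0.08, 0.14, 0, 0],
    [0.3, -0.1, 0.18, 0, 0],
    [0.3, -0.12, 0.2, 0, 0],
    [0.3, -0.12, 0.2, 0, 0],
    [0.3, -0.12, 0.2, 0, 0],
  ],
)

```text
clock: 36.8
ee_pos: [0.4129, 0.4481, 0.305]
eef_rot: [-0.706, 0.707, 0.026, -0.027]
contact_force: [-0.6, -0.7, -0.3]
opening: 0.0555
```

Run:
```python
from h import *
a=cam("scene");cv2.imwrite("pics/fin_sc.png",a["img"]);crop(a,160,130,400,300,"fin_scz.png",3.3)
b=cam("side");crop(b,150,140,350,400,"fin_sdz.png",2.3)
s=robot.read_state();print(s["clock"],s["ee_pos"])
```

```text
36.9 [0.41394191 0.44735816 0.30575337]
```

View pics/fin_scz.png

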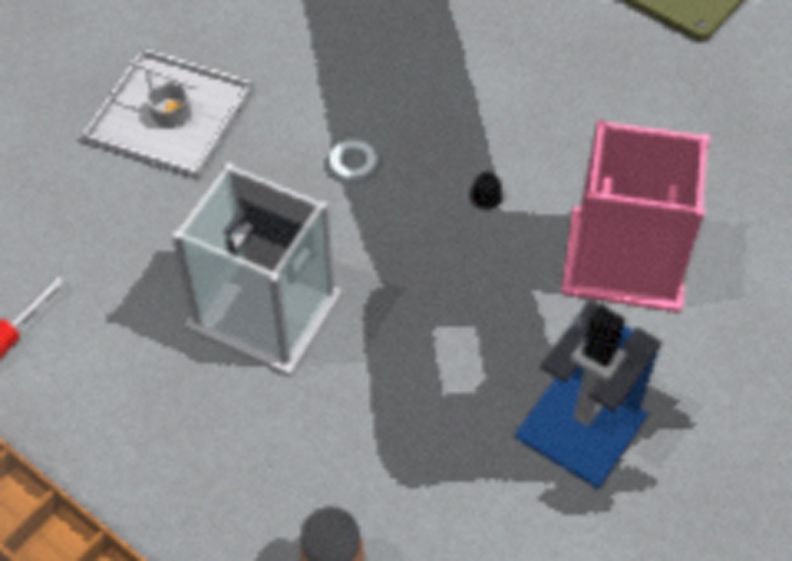

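View pics/fin_sdz.png

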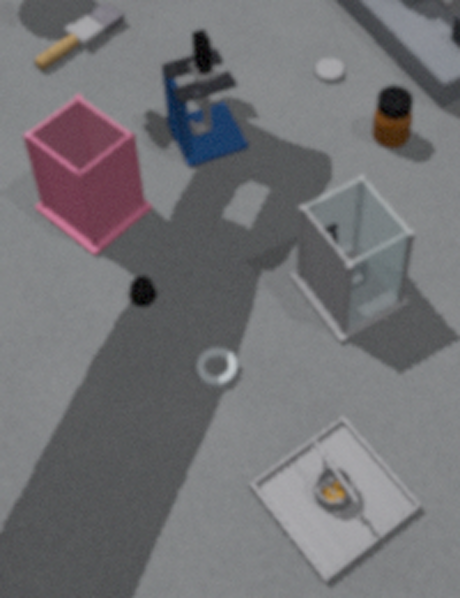

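The basket stands upright in the tray at scene crop (168,103) and side crop (335,490). The tank is empty, the rod hangs in its stand, and the bystanders are at the same pixels as before.

```bash
python3 -c "
from plant import robot
print(robot.sign_off(), robot.read_state()['clock'])"
```

```text
the job is handed in; nothing more can be done
the job is handed in; nothing more can be done
```

The job is handed in at about 37 s, with the basket standing upright in the drip tray and the rod back in its stand.

- **Stop and draw:** I gripped the rod by its handle, lowered the hook beside the bar and slid it under. I then raised it slowly until I felt the stop, a steady -6 N against about -2.4 N with the basket hanging free. I backed off 2 mm and drew the bar about 15.5 mm to +x. It came clear of both keepers, and I lifted it straight up.
- **Placing:** I set the basket down at about 1 cm/s, and the readings showed no force spike. It is a few millimetres from the tray's centre. The gripper never touched it.
- **Rod:** It hangs again at the height where I took it (0.1568 m) and within about 0.5 mm sideways. I pressed it down with 4 to 5 N for a moment when seating it.
- **Last pictures:** Both fixed views show the basket upright in the tray, the tank empty, the rod hanging in its stand, and the bystanders and the pink look-alike where they were. The arm was well clear of everything.

No check failed or disagreed by more than a few millimetres. Force readings had about 0.5 N of noise and were only taken between moves, so a brief peak during a move could have gone unseen.

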